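# Scoop two dropped specimen tubes out of the spill tray

## Task

Two used specimen tubes were dropped in the spill tray and must not be touched by hand. Take the scoop out of the draining rack, lay it down flat on its base and let go, then take it again by its handle, push it under both tubes against the tray's back wall and lift them clear together in the scoop. Tip both tubes into the discard tub and leave the empty scoop lying flat in the spill tray, without shifting or upsetting the wash bottle, the timer or the small white bottle.

Things in the scene. Friction and masses are not known exactly. Their poses are not given: they have to be found in the camera images.
- scoop: loose steel hand scoop, black handle, 0.22 kg. Origin: centre of the pan's underside; x to the open nose, y to its left, z up out of the pan. Pan 110 mm long (x -55 to +55), 140 wide (y -70 to +70), floor 1.6 thick, side walls 28 high (12 high for x over 17), rear wall 40 high. Starts on edge in the rack: y = -70 down, y axis up, nose away from the robot, handle level toward the robot
- scoop_grip (a point): a point on the scoop's handle axis, at x -95, y 0, z 38 mm in the scoop's frame, axes as the scoop's. The handle is a straight black bar, 24 mm wide (y) and 14 mm thick (z), from x = -69 to -174. The scoop's centre of mass is near x -32, z 12 mm, inside the pan
- scoop_nose (a point): middle of the scoop's nose edge, on the underside (x +55, y 0, z 0 in the scoop's frame). The edge is bevelled to under 1 mm; from it the floor ramps up to a ridge 4 mm high, 16 mm behind the edge, and drops again to the floor: the ridge keeps round things from rolling out of a level scoop. Smooth steel, friction about 0.3
- drain_rack: fixed wire draining rack, 115 (x) by 130 mm (y). Origin: centre of its footprint on the worktop, x away from the robot (at yaw 0). Three wire hoops 80 mm high stand along x (-42 to +42) at y -54, 0 and +25 mm; the scoop stands between the first two on bars 13 mm above the worktop, loosely; a petri dish stands in the narrow slot. Rack and discard tub may change places
- spill_tray: fixed grey enamelled steel tray, smooth, 260 mm deep (x), 320 mm wide (y), floor top 2 mm above the worktop. Origin: centre of its underside; x points to the back wall, 45 mm high. Side walls 22 mm high, inner faces at y -157 and +157 mm, from x = -103 on; the front (x = -130) is open and flat, so a handle may stick out over it
- tray_wall (a point): foot of the tray's back wall: middle of its inner face (x = +127 mm in the tray's frame), at the height of the tray floor; x points into the wall
- tube_near: round specimen tube with white screw cap, 28 mm diameter, 85 mm long, 0.03 kg, lying in the tray; rolls. Origin in the middle of its axis, its y axis along the tube. The one nearer the tray's open front
- tube_far: the same kind of tube, lying nearer the tray's back wall. Both lie roughly parallel to the back wall
- discard_tub: fixed grey plastic open tub, 170 mm (x) by 220 mm (y), rim 70 mm above the worktop, walls and floor 4 mm. Origin: centre of its underside
- wash_bottle: bystander: white plastic wash bottle with a bent spout, 168 mm high, standing behind the tray, to the right. Origin: centre of its underside
- timer: bystander: white laboratory timer, 70 x 64 x 20 mm, lying on the worktop to the right, in front of the tray. Origin: centre of its underside
- white_bottle: bystander: small white screw-cap bottle, 42 mm diameter, 85 mm high, standing left of the tray. Origin: centre of its underside

How it is judged:
By the outcome, as a careful person would: the job done as asked, in the order asked, and still so for the second after the job is handed in, with the robot touching nothing.
It also fails if it takes over 72 s, if anything falls off the work surface, if the arm or the gripper's body presses on something with over 40 N, if the wrist force passes 120 N, or if a joint passes its speed limit or range.

## Robot

A 6-joint arm with a two-finger parallel gripper is mounted at the origin on a cart in front of the work surface, level with it; the furniture and walls round the work are solid. World frame = base frame: x ahead of the robot, y to its left, z up, the work surface at z = 0. Lengths are in m, angles in rad, forces in N, time in s.
With the tool pointing down it reaches from about 0.35 to 0.925 m from the base axis. Payload 6.4 kg.
Tool frame: the origin (TCP) lies midway between the tips of the shut fingers; the grasp point (between the pads) lies 19 mm behind it (bot.pinch_z is the distance from the TCP to the grasp point, in m); z points along the fingers, y is the line along which they close (so a half turn about z gives the same grasp; the last joint's range is limited). The gripper opens to 94 mm and grips with 3 to 60 N. Pads are 16 mm wide; open, the fingers measure 119 mm over their backs; the gripper's body (75 mm by 177 mm) begins 78 mm behind the grasp point.
Start: joints at [-1.302, 0.245, 1.558, -0, 1.339, -0.174], TCP at [0.279, -0.587, 0.183] pointing down, gripper open.
Joint ranges: [-3.13, 3.13], [-1.02, 2.26], [0.13, 2.54], [-0.95, 4.09], [0.21, 2.88], [-2.74, 2.74]. Speed limits (rad/s): [2.57, 2.57, 3.14, 3.14, 3.14, 3.14].

## Interface

Orientations are given as a rotation vector (axis times angle).
In Python, from rig import bot gives the robot as it stands.
- The arm moves only by the shell command python3 inch.py FILE [FORCE], which reads ROWS from the file FILE. ROWS is a JSON list of rows, 1 to 8 of them, each an object with the fields x, y, z (the shift in m), rz (a turn about the tool's z in rad), jaw (the finger opening in m); a field left out counts as zero (the opening has to be given); each row shifts and turns the commanded pose from where the row before left it, along the tool's axes as they then stand; what a row does not reach is not made up. A row lasts 1/8 s, in which the tool goes at most 0.0625 m and 0.188 rad, less where a joint would pass 70% of its speed; a pose out of reach is approached as far as the arm can. The fingers move at their own pace and stop on an object; FORCE is the grip in N (left out, the last holds). Time passes only in rows, so rows that do not move let the fingers close. It prints the time, the measured TCP pose, the force, the opening and the grip force at its end. Input that does not fit is refused with a message, and nothing moves.
- bot.observe(): the state, without advancing time (a new reading comes with each control period).
- bot.grab_frame(name): name is "side" or "top" or "wrist"; returns a dict with "image" (420x560x3 uint8, red, green, blue), "mtx" (3x3 intrinsics, pixels), "extrinsics" (4x4, takes a point from camera to world coordinates). Camera axes: x right, y down, z forward; pixel columns grow to the right and rows downward; lengths in m; the calibration is good to about 2 mm. A picture is of the moment at which its call begins. There is no depth.
- bot.job_done(): hands the job in; it is judged then, once.
The state is a dict: "t": time; "joint_positions": joint angles; "joint_velocities": joint speeds; "effort": joint torques, N m; "eef_pos": TCP position; "ee_rot": TCP orientation; "force": force on the tool from outside, world axes, zero at the start; "moment": the same for the moment, N m; "opening": finger opening in m; "grasp_force": force on a finger pad.
Only numpy, scipy, OpenCV 4.12 (cv2) and the standard library are available. Lean on these libraries where they do the work, as an engineer would, in place of code of your own. Each camera call takes 0.05 s, during which the arm holds its last target. There are 200 camera calls.

## Working session

There is one attempt and no reset: what is moved stays moved. The work goes in short steps, Python scripts to look and compute and a shell command to move; the robot and the scene stay as the last step left them, time stands still between calls to the robot, and variables do not carry over. Pictures are saved under pics/ and viewed, at most 10 in all, crops included, and the job is handed in when it is done.

```bash
ls; mkdir -p pics; python3 - <<'E'
from rig import bot
import cv2,numpy as np
for n in("side","top"):
    f=bot.grab_frame(n);cv2.imwrite(f"pics/{n}0.png",f["image"][:,:,::-1])
    print(n,np.round(f["mtx"],1).tolist(),np.round(f["extrinsics"],3).tolist())
s=bot.observe();print(s)
E
```

```text
inch.py
pics
rig.py
side [[424.6, 0.0, 280.6], [0.0, 424.6, 209.7], [0.0, 0.0, 1.0]] [[-0.825, -0.36, 0.435, 0.113], [-0.564, 0.51, -0.649, 0.687], [0.012, -0.782, -0.624, 0.751], [0.0, 0.0, 0.0, 1.0]]
top [[503.6, 0.0, 277.3], [0.0, 503.6, 200.4], [0.0, 0.0, 1.0]] [[-0.02, -0.985, 0.174, 0.325], [-1.0, 0.018, -0.012, -0.005], [0.009, -0.174, -0.985, 1.629], [0.0, 0.0, 0.0, 1.0]]
{'t': 0.1, 'joint_positions': array([-1.30208290e+00,  2.45759903e-01,  1.55887759e+00, -4.34254500e-05,
        1.33866339e+00, -1.74099496e-01]), 'joint_velocities': array([ 0.0007109 , -0.00113432, -0.00425302, -0.00055729, -0.00020278,
        0.00025476]), 'effort': array([ 1.17459844e-03, -4.16913915e+01, -3.15526092e+01,  6.86723180e-02,
        3.09808098e-02, -5.70482541e-05]), 'eef_pos': array([ 0.27835441, -0.58675365,  0.18205335]), 'ee_rot': array([-3.06323879e+00, -6.89541009e-01,  1.93080996e-04]), 'force': array([ 0.04479253, -0.90126221,  0.19714417]), 'moment': array([-0.01931945,  0.01403983,  0.01952929]), 'grasp_force': 0.0, 'opening': 0.09409973301798533}
```
View pics/top0.png

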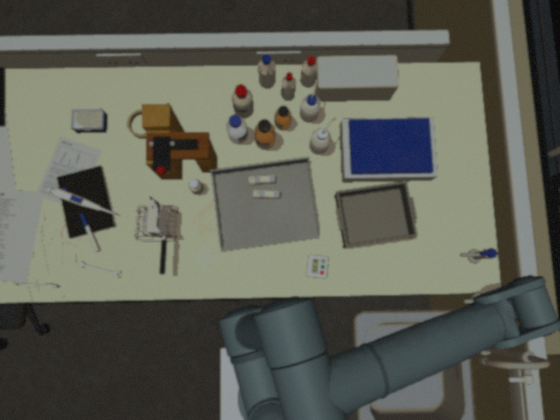

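View pics/side0.png

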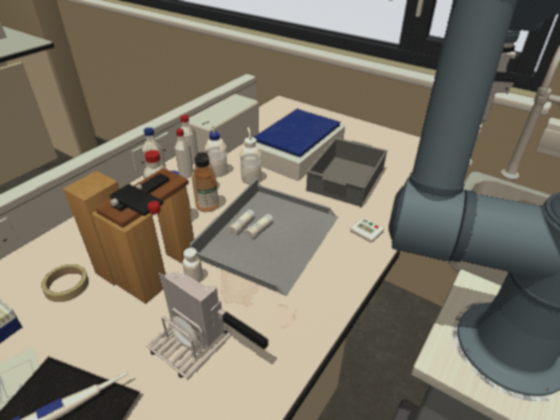

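Top view: rack with the scoop at about (155,222), handle running (163,240) to (163,272). The tray corners are (213,168), (306,159), (319,237) and (222,249); the tubes are at (262,180) and (266,194). The tub is at (376,215), timer (318,267), white bottle (195,186), wash bottle (320,140). The side view agrees, with the scoop on edge and its handle at (222,315) to (267,345).

```bash
cat > h.py <<'E'
from rig import bot
import cv2,numpy as np
from scipy.spatial.transform import Rotation as R
def ray(f,p):
    d=np.linalg.solve(f["mtx"],[p[0],p[1],1.]);E=f["extrinsics"];d=E[:3,:3]@d
    return E[:3,3],d/np.linalg.norm(d)
def onz(f,p,z):
    o,d=ray(f,p);return o+d*(z-o[2])/d[2]
def tri(obs):
    A=0;b=0
    for f,p in obs:
        o,d=ray(f,p);M=np.eye(3)-np.outer(d,d);A=A+M;b=b+M@o
    x=np.linalg.solve(A,b)
    return x,[np.linalg.norm((np.eye(3)-np.outer(d,d))@(x-o)) for o,d in (ray(f,p) for f,p in obs)]
def proj(f,X):
    q=np.linalg.inv(f["extrinsics"])@np.r_[X,1];q=f["mtx"]@q[:3];return q[:2]/q[2]
def crop(f,name,c,w,h,k):
    x,y=c[0]-w//2,c[1]-h//2;im=f["image"][y:y+h,x:x+w,::-1]
    cv2.imwrite(name,cv2.resize(im,None,fx=k,fy=k,interpolation=cv2.INTER_CUBIC));print(name,"x0,y0",x,y,"scale",k)
def st():
    s=bot.observe();m=R.from_rotvec(s["ee_rot"]).as_matrix();return s,s["eef_pos"],m
def goto(X,yaw_y=None):
    """tool-frame shift from the present pose to TCP X, and turn so tool y lies along angle yaw_y"""
    s,p,m=st();print("t %.2f"%s["t"],"tcp",p.round(4),"tool x",m[:,0].round(3),"y",m[:,1].round(3),"shift",(m.T@(np.array(X)-p)).round(4))
    if yaw_y is not None:
        a=np.arctan2(m[1,1],m[0,1]);d=(yaw_y-a+np.pi/2)%np.pi-np.pi/2;print("turn about tool z",round(-d,4), "q6",s["joint_positions"][5])
E
python3 - <<'E'
from h import *
t=bot.grab_frame("top");s=bot.grab_frame("side")
for n,p,z in [("bl",(213,168),.022),("br",(306,159),.022),("fr",(319,237),.002),("fl",(222,249),.002),("tf",(262,180),.016),("tn",(266,194),.016),("tub",(376,215),.05),("timer",(318,267),.02),("wb",(195,186),.08),("wash",(320,140),.1),("h0",(163,240),.083),("h1",(163,272),.083)]:
    print(n,onz(t,p,z).round(3))
print("handle front",tri([(t,(163,240)),(s,(222,315))]),"end",tri([(t,(163,272)),(s,(267,345))]))
print(tri([(t,(262,180)),(s,(243,222))]),tri([(t,(266,194)),(s,(260,226))]))
goto((.45,.3,.3),np.pi/2)
E
```

```text
bl [0.721 0.183 0.022]
br [ 0.746 -0.122  0.022]
fr [ 0.49  -0.158  0.002]
fl [0.457 0.156 0.002]
tf [0.679 0.023 0.016]
tn [0.632 0.011 0.016]
tub [ 0.551 -0.337  0.05 ]
timer [ 0.392 -0.15   0.02 ]
wb [0.649 0.233 0.08 ]
wash [ 0.786 -0.163  0.1  ]
h0 [0.481 0.329 0.083]
h1 [0.384 0.327 0.083]
handle front (array([0.48193632, 0.32786987, 0.09077615]), [np.float64(0.0015807958096265072), np.float64(0.0015807958096263513)]) end (array([0.38220082, 0.32679201, 0.07831192]), [np.float64(0.002241643506682407), np.float64(0.002241643506682348)])
(array([0.67858798, 0.02324543, 0.0156715 ]), [np.float64(0.0003525018962962052), np.float64(0.0003525018962961972)]) (array([0.63141142, 0.0108312 , 0.01626736]), [np.float64(0.0005154228355732732), np.float64(0.0005154228355733935)])
t 0.20 tcp [ 0.2784 -0.587   0.1824] tool x [0.904 0.428 0.   ] y [ 0.428 -0.904 -0.001] shift [ 0.5351 -0.728  -0.1167]
turn about tool z 0.4428 q6 -0.17409131119153767
```

```bash
echo '[{"z": -0.03, "rz": 0.148, "jaw": 0.094}, {"z": -0.03, "rz": 0.148, "jaw": 0.094}, {"z": -0.03, "rz": 0.147, "jaw": 0.094}, {"x": 0.05, "y": -0.04, "jaw": 0.094}, {"x": 0.04, "y": -0.05, "jaw": 0.094}, {"y": -0.06, "jaw": 0.094}, {"y": -0.06, "jaw": 0.094}, {"y": -0.06, "jaw": 0.094}]' > next.json && python3 inch.py next.json && echo '[{"y": -0.06, "jaw": 0.094}, {"y": -0.06, "jaw": 0.094}, {"y": -0.06, "jaw": 0.094}, {"y": -0.06, "jaw": 0.094}, {"y": -0.06, "jaw": 0.094}, {"y": -0.06, "jaw": 0.094}, {"y": -0.06, "jaw": 0.094}, {"y": -0.06, "jaw": 0.094}]' > next.json && python3 inch.py next.json && python3 - <<'E'
from h import *
f=bot.grab_frame("wrist");cv2.imwrite("pics/w1.png",f["image"][:,:,::-1]);print(f["mtx"].round(1).tolist(),f["extrinsics"].round(3).tolist())
np.savez("w1.npz",**f)
goto((.43,.327,.25),np.pi/2)
E
```

```text
t: 1.2
eef_pos: [0.3662, -0.3175, 0.2728]
ee_rot: [-3.141, 0.0, -0.0]
force: [0.4, -0.4, -0.1]
opening: 0.094
grasp_force: 0.0
t: 2.2
eef_pos: [0.366, 0.1625, 0.2733]
ee_rot: [-3.142, 0.0, -0.002]
force: [1.9, 0.1, 0.8]
opening: 0.0938
grasp_force: 0.0
[[292.1, 0.0, 275.5], [0.0, 292.1, 206.0], [0.0, 0.0, 1.0]] [[0.0, -0.967, -0.256, 0.443], [-1.0, -0.0, -0.001, 0.163], [0.001, 0.256, -0.967, 0.475], [0.0, 0.0, 0.0, 1.0]]
t 2.25 tcp [0.3645 0.1688 0.2731] tool x [ 1.    0.01 -0.  ] y [ 0.01  -1.    -0.004] shift [ 0.067  -0.1575  0.0238]
turn about tool z 0.0095 q6 1.7074352755485391
```

View pics/w1.png

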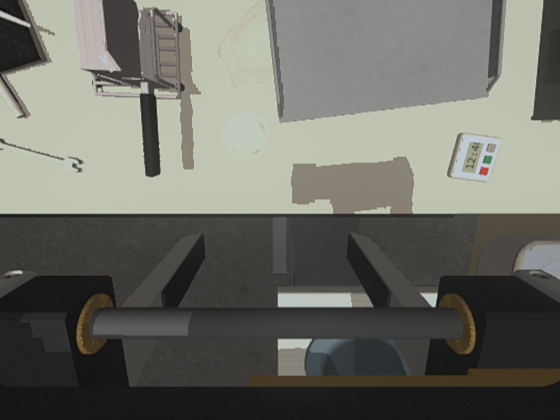

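Wrist view: handle from (149,85) to (152,175), tray front corners at (281,121) and (489,97), timer at (475,157).

```bash
python3 - <<'E'
from h import *
f=dict(np.load("w1.npz"));t=bot.grab_frame("top");s=bot.grab_frame("side")
print("fl",onz(f,(281,121),.002),"fr",onz(f,(489,97),.002),"side wall R front",onz(f,(488,91),.02))
for z in(.076,.083,.09): print(onz(f,(149.5,86),z),onz(f,(152,175),z))
print(tri([(f,(149.5,86)),(t,(163,240)),(s,(222,315))]),tri([(f,(152,175)),(t,(163,272)),(s,(267,345))]))
E
echo '[{"y": -0.05, "jaw": 0.094}, {"y": -0.05, "jaw": 0.094}, {"y": -0.05, "jaw": 0.094}, {"jaw": 0.094}, {"jaw": 0.094}]' > next.json && python3 inch.py next.json
python3 - <<'E'
from h import *
f=bot.grab_frame("wrist");cv2.imwrite("pics/w2.png",f["image"][:,:,::-1]);np.savez("w2.npz",**f);goto((.43,.327,.25),np.pi/2)
E
```

```text
fl [0.45413004 0.15410828 0.002     ] fr [ 0.48943316 -0.16322994  0.002     ] side wall R front [ 0.49590477 -0.14781221  0.02      ]
[0.49512543 0.32338494 0.076     ] [0.38095021 0.33252026 0.076     ]
[0.49420486 0.32057405 0.083     ] [0.38203106 0.32954924 0.083     ]
[0.49328428 0.31776317 0.09      ] [0.38311192 0.32657821 0.09      ]
(array([0.4879303 , 0.32465395, 0.0822896 ]), [np.float64(0.007385848405848), np.float64(0.0077180918920873864), np.float64(0.0006713523758136804)]) (array([0.38169618, 0.32813684, 0.08142575]), [np.float64(0.0019261615819572905), np.float64(0.002598283283569627), np.float64(0.002798130834992453)])
t: 2.98
eef_pos: [0.3671, 0.3091, 0.2728]
ee_rot: [3.141, -0.003, -0.0]
force: [-0.2, 0.3, -0.4]
opening: 0.0945
grasp_force: 0.0
t 3.02 tcp [0.3671 0.3089 0.273 ] tool x [ 1.    -0.003  0.   ] y [-0.003 -1.     0.   ] shift [ 0.0628 -0.0182  0.023 ]
turn about tool z -0.0027 q6 2.036499079247503
```

View pics/w2.png

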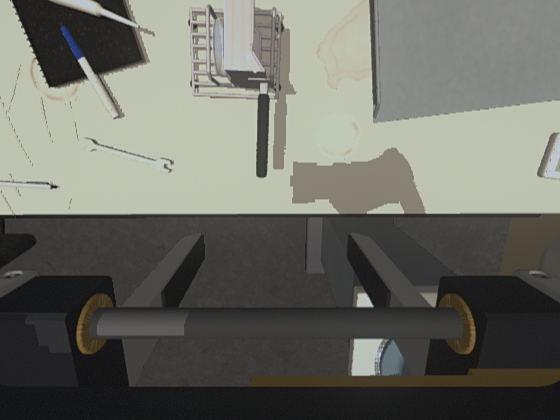

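Wrist view 2: the handle now runs (264,94) to (262,176), almost along the image column; the rack and the pan are above it.

```bash
python3 - <<'E'
from h import *
f=dict(np.load("w1.npz"));g=dict(np.load("w2.npz"));t=bot.grab_frame("top");s=bot.grab_frame("side")
for z in(.076,.083,.09): print(onz(g,(264,94),z),onz(g,(262,176),z))
print(tri([(g,(262,176)),(t,(163,272)),(s,(267,345))]),tri([(g,(262,176)),(f,(152,175))]))
print("rack",onz(g,(194,98),.0),onz(g,(281,98),.0))
# dark segmentation of the handle in w2
im=cv2.cvtColor(g["image"],cv2.COLOR_RGB2GRAY)
for y in range(96,176,10):
    c=np.where(im[y,240:275]<60)[0]+240;print(y,c.min() if len(c) else 0,c.max() if len(c) else 0)
E
```

```text
[0.48629644 0.32363688 0.076     ] [0.38042697 0.32764507 0.076     ]
[0.4855533  0.32339052 0.083     ] [0.38154219 0.32732835 0.083     ]
[0.48481016 0.32314416 0.09      ] [0.38265741 0.32701164 0.09      ]
(array([0.38165257, 0.32713285, 0.07930524]), [np.float64(0.0007773512133288736), np.float64(0.0025629789073196895), np.float64(0.002024517705485676)]) (array([0.38271482, 0.32705612, 0.08891671]), [np.float64(0.00022715530202203945), np.float64(0.00022715530202201259)])
rack [0.48877903 0.43351244 0.        ] [0.48857429 0.30034937 0.        ]
96 259 267
106 259 267
116 259 267
126 258 267
136 258 266
146 266 266
156 257 266
166 257 265
```

```bash
echo '[{"x": 0.044, "y": -0.008, "z": 0.02, "rz": 0.033, "jaw": 0.06}, {"x": 0.044, "y": -0.008, "z": 0.04, "jaw": 0.06}, {"z": 0.05, "jaw": 0.06}, {"z": 0.05, "jaw": 0.06}, {"z": 0.04, "jaw": 0.06}, {"z": 0.009, "jaw": 0.06}, {"jaw": 0.06}]' > next.json && python3 inch.py next.json && python3 - <<'E'
from h import *
goto((.455,.3247,.064),np.pi/2-.036);print(st()[0]["force"])
E
echo '[{"jaw": 0.0}, {"jaw": 0.0}, {"jaw": 0.0}, {"jaw": 0}]' > next.json && python3 inch.py next.json 50
```

```text
t: 4.0
eef_pos: [0.4555, 0.3247, 0.0649]
ee_rot: [-3.141, 0.054, -0.001]
force: [0.0, -0.0, -0.0]
opening: 0.0602
grasp_force: 0.0
t 4.00 tcp [0.4555 0.3247 0.0649] tool x [ 0.999 -0.034  0.001] y [-0.034 -0.999 -0.   ] shift [-0.0005  0.      0.0009]
turn about tool z 0.0019 q6 2.0215419902807805
[ 0.01328981 -0.00330448 -0.00795502]
t: 4.5
eef_pos: [0.4549, 0.3252, 0.0644]
ee_rot: [-3.141, 0.052, -0.001]
force: [-0.2, -0.5, 1.4]
opening: 0.0236
grasp_force: 0.0
```

```bash
echo '[{"jaw": 0.0}, {"jaw": 0.0}, {"z": -0.005, "jaw": 0.0}, {"z": -0.015, "jaw": 0}]' > next.json && python3 inch.py next.json 50
```

```text
t: 5.0
eef_pos: [0.4535, 0.3245, 0.0834]
ee_rot: [3.14, -0.052, -0.005]
force: [0.8, -0.6, -2.0]
opening: 0.0132
grasp_force: 50.0
```

```bash
echo '[{"z": -0.03, "jaw": 0}, {"z": -0.03, "jaw": 0}, {"z": -0.03, "jaw": 0}, {"z": -0.025, "rz": -0.05, "jaw": 0}, {"y": 0.02, "rz": -0.05, "jaw": 0}, {"y": 0.04, "rz": -0.04, "jaw": 0}, {"x": -0.01, "y": 0.05, "jaw": 0}, {"x": -0.01, "y": 0.05, "jaw": 0}]' > next.json && python3 inch.py next.json 60 && echo '[{"x": -0.01, "y": 0.05, "jaw": 0}, {"x": -0.01, "y": 0.05, "jaw": 0}, {"x": -0.01, "y": 0.05, "jaw": 0}, {"y": 0.05, "jaw": 0}, {"y": 0.04, "jaw": 0}, {"y": 0.02, "jaw": 0}, {"jaw": 0}]' > next.json && python3 inch.py next.json && python3 - <<'E'
from h import *
goto((.4462,-.1058,.0534),np.pi/2+.105)
for n in("wrist","side"):
    f=bot.grab_frame(n);np.savez(n+"3.npz",**f);cv2.imwrite(f"pics/{n}3.png",f["image"][:,:,::-1])
E
```

```text
t: 6.0
eef_pos: [0.4482, 0.1622, 0.1999]
ee_rot: [3.137, 0.169, 0.001]
force: [0.1, -0.6, -2.7]
opening: 0.0128
grasp_force: 60.0
t: 6.88
eef_pos: [0.4464, -0.0991, 0.1997]
ee_rot: [3.137, 0.164, 0.001]
force: [-0.1, 0.3, -1.7]
opening: 0.0131
grasp_force: 60.0
t 6.88 tcp [ 0.4464 -0.0991  0.1997] tool x [0.995 0.104 0.   ] y [ 0.104 -0.995  0.   ] shift [-0.001   0.0066  0.1463]
turn about tool z -0.0006 q6 0.9991553177306239
```

View pics/wrist3.png

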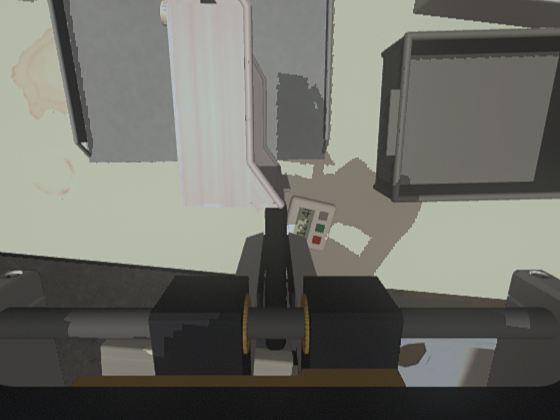

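The scoop is held on edge and lined up with the tray: front edge level at row 158, columns 88 to 325. The pan hangs over the tray's right half and the timer at (311,222) is below the handle but clear.

```bash
python3 - <<'E'
from h import *
f=dict(np.load("wrist3.npz"));print("fl",onz(f,(88,158),.002),"fr",onz(f,(325,158),.002),"timer",onz(f,(290,245),0),onz(f,(334,207),.02),onz(f,(323,249),.02))
for p in((386,196),(408,36)): print("tub",onz(f,p,.0),onz(f,p,.07))
E
echo '[{"y": 0.0065, "z": 0.03, "jaw": 0}, {"z": 0.04, "jaw": 0}, {"z": 0.04, "jaw": 0}, {"z": 0.02, "jaw": 0}, {"z": 0.01, "jaw": 0}, {"z": 0.003, "jaw": 0}, {"jaw": 0}]' > next.json && python3 inch.py next.json
echo '[{"z": 0.0015, "jaw": 0}, {"z": 0.001, "jaw": 0}]' > next.json && python3 inch.py next.json
```

```text
fl [0.45755163 0.15750622 0.002     ] fr [ 0.49115111 -0.1620742   0.002     ] timer [ 0.35959587 -0.12988987  0.        ] [ 0.42873899 -0.1807143   0.02      ] [ 0.36655605 -0.17485333  0.02      ]
tub [ 0.44737115 -0.25591689  0.        ] [ 0.46050388 -0.22713186  0.07      ]
tub [ 6.49337451e-01 -2.42167668e-01 -5.55111512e-17] [ 0.62727794 -0.21577841  0.07      ]
t: 7.85
eef_pos: [0.4478, -0.1046, 0.0569]
ee_rot: [3.136, 0.168, 0.002]
force: [0.3, 0.2, -1.8]
opening: 0.0131
grasp_force: 60.0
t: 8.1
eef_pos: [0.4476, -0.1049, 0.0541]
ee_rot: [3.136, 0.168, 0.002]
force: [-0.6, -1.0, -1.4]
opening: 0.0131
grasp_force: 60.0
```

```bash
echo '[{"z": 0.001, "jaw": 0}, {"z": 0.001, "jaw": 0}, {"jaw": 0}]' > next.json && python3 inch.py next.json
```

```text
t: 8.48
eef_pos: [0.4481, -0.1051, 0.0527]
ee_rot: [3.136, 0.167, 0.003]
force: [-1.5, -0.0, 5.1]
opening: 0.0129
grasp_force: 60.0
```

```bash
echo '[{"jaw": 0.031}, {"jaw": 0.031}, {"jaw": 0.031}, {"y": -0.006, "z": -0.003, "jaw": 0.031}, {"y": -0.007, "z": -0.003, "jaw": 0.031}, {"y": -0.007, "z": -0.002, "jaw": 0.031}, {"y": -0.007, "z": -0.001, "jaw": 0.031}]' > next.json && python3 inch.py next.json && python3 - <<'E'
from h import *
s=bot.observe();print(s["force"],s["moment"])
f=bot.grab_frame("wrist");cv2.imwrite("pics/w4.png",f["image"][:,:,::-1])
E
```

```text
t: 9.35
eef_pos: [0.4442, -0.0772, 0.0607]
ee_rot: [3.137, 0.168, 0.0]
force: [-0.3, 0.2, 0.2]
opening: 0.0313
grasp_force: 0.1
[-0.31015178  0.18266535  0.21736967] [ 0.02018748  0.09518472 -0.04755259]
```

View pics/w4.png

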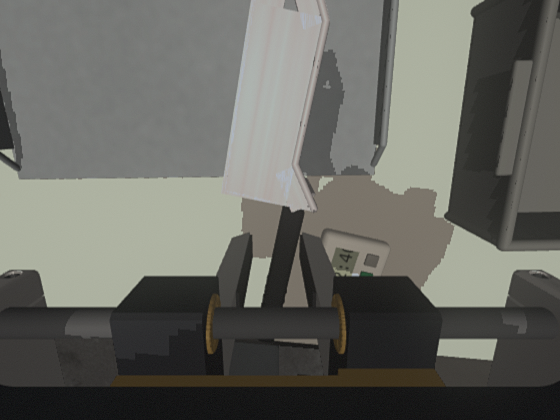

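The scoop yawed on its edge (nose to the right, about 10°) instead of tipping. The top plate's left edge runs (223,193) to (252,0) and the scoop is still upright. I'll tip it from the top edge of the pan instead, with the fingers either side so it is braked on the way down.

```bash
python3 - <<'E'
from h import *
f=bot.grab_frame("wrist");np.savez("w4.npz",**f)
for p in((223,193),(252,5),(303,165),(316,208),(298,160),(326,22)): print(p,onz(f,p,.142).round(4))
print(f["extrinsics"][:3,3])
goto((0,0,0))
E
echo '[{"jaw": 0.07}, {"jaw": 0.07}, {"z": -0.03, "jaw": 0.07}, {"z": -0.05, "jaw": 0.07}, {"z": -0.05, "jaw": 0.07}, {"z": -0.05, "jaw": 0.06}, {"jaw": 0.06}]' > next.json && python3 inch.py next.json
python3 - <<'E'
from h import *
for n in("wrist","side","top"):
    f=bot.grab_frame(n);np.savez(n+"5.npz",**f)
    if n=="wrist":cv2.imwrite("pics/w5.png",f["image"][:,:,::-1])
E
```

```text
(223, 193) [ 0.4918 -0.049   0.142 ]
(252, 5) [ 0.5623 -0.0551  0.142 ]
(303, 165) [ 0.5072 -0.081   0.142 ]
(316, 208) [ 0.4895 -0.089   0.142 ]
(298, 160) [ 0.509  -0.0787  0.142 ]
(326, 22) [ 0.5598 -0.0825  0.142 ]
[ 0.52047716 -0.06809542  0.26266565]
t 9.45 tcp [ 0.4442 -0.077   0.0606] tool x [0.994 0.108 0.   ] y [ 0.108 -0.994 -0.   ] shift [-0.4333 -0.1244  0.0606]
t: 10.32
eef_pos: [0.4467, -0.079, 0.2453]
ee_rot: [3.133, 0.167, 0.013]
force: [0.6, -0.5, -0.4]
opening: 0.0602
grasp_force: 0.0
```

View pics/w5.png

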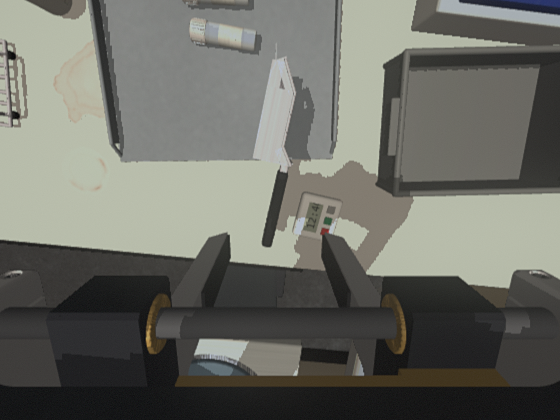

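Wrist view 5: the scoop stands upright. Its top plate runs from (254,158) to the nose at (277,57), the handle from (284,170) to (267,243), and the near tube is at (222,34).

```bash
python3 - <<'E'
from h import *
f=dict(np.load("wrist5.npz"))
a=onz(f,(254,158),.142);b=onz(f,(277,57),.142);print(a,b,"len",np.linalg.norm(b-a))
d=(b-a)/np.linalg.norm(b-a);yaw=np.arctan2(d[1],d[0]);zd=np.array([d[1],-d[0],0])
print("yaw",yaw,"rear wall end z40",onz(f,(284,165),.142), "expected",a+zd*.04)
h0=onz(f,(284,172),.072);h1=onz(f,(267,243),.072);print("handle",h0,h1,"len",np.linalg.norm(h1-h0),"yaw",np.arctan2(*(h0-h1)[[1,0]]),"exp",a-d*.119+zd*.038)
X=a+d*.023+zd*.014;X[2]=.19;goto(X,np.pi/2+yaw)
print("tube near",onz(f,(192,33),.016),onz(f,(255,40),.016))
E
```

```text
[ 0.49192681 -0.05218113  0.142     ] [ 0.5895317  -0.06557457  0.142     ] len 0.09851953036515146
yaw -0.13636927397770193 rear wall end z40 [ 0.48804011 -0.08394587  0.142     ] expected [ 0.48648893 -0.09180978  0.142     ]
handle [ 0.47146388 -0.08821905  0.072     ] [ 0.37184724 -0.07613377  0.072     ] len 0.10034704170660362 yaw -0.12072782237459229 exp [ 0.36886561 -0.07365065  0.142     ]
t 10.47 tcp [ 0.4436 -0.0776  0.2392] tool x [ 0.994  0.106 -0.002] y [ 0.106 -0.994 -0.001] shift [ 0.0698 -0.0009  0.0491]
turn about tool z 0.2429 q6 1.0383929813350932
tube near [0.63426358 0.05104839 0.016     ] [ 0.63497284 -0.03250561  0.016     ]
```

```bash
echo '[{"x": 0.035, "rz": 0.08, "jaw": 0.055}, {"x": 0.035, "rz": 0.08, "jaw": 0.055}, {"rz": 0.083, "jaw": 0.055}, {"jaw": 0.055}, {"z": 0.02, "jaw": 0.055}]' > next.json && python3 inch.py next.json && python3 - <<'E'
from h import *
goto((.5126,-.0691,.125),np.pi/2-.13)
E
```

```text
t: 11.1
eef_pos: [0.5144, -0.0733, 0.2203]
ee_rot: [3.134, -0.212, 0.003]
force: [-0.5, -0.5, 0.4]
opening: 0.055
grasp_force: 0.0
t 11.10 tcp [ 0.5144 -0.0733  0.2203] tool x [ 0.991 -0.135  0.002] y [-0.135 -0.991  0.   ] shift [-0.0025 -0.004   0.0953]
turn about tool z -0.0052 q6 1.3460032294171327
```

```bash
echo '[{"x": -0.0025, "y": -0.004, "z": 0.02, "jaw": 0.055}, {"z": 0.02, "jaw": 0.055}, {"z": 0.02, "jaw": 0.055}, {"z": 0.02, "jaw": 0.055}, {"z": 0.015, "jaw": 0.055}, {"jaw": 0.055}]' > next.json && python3 inch.py next.json
```

```text
t: 11.85
eef_pos: [0.5106, -0.0682, 0.1236]
ee_rot: [-3.133, 0.213, 0.005]
force: [-1.0, 0.6, 0.9]
opening: 0.0548
grasp_force: 0.0
```

```bash
echo '[{"y": -0.01, "jaw": 0.055}, {"y": -0.01, "jaw": 0.055}, {"y": -0.01, "jaw": 0.055}, {"y": -0.01, "jaw": 0.055}, {"jaw": 0.055}, {"jaw": 0.055}]' > next.json && python3 inch.py next.json && python3 - <<'E'
from h import *
s=bot.observe();print(s["force"],s["moment"])
f=bot.grab_frame("wrist");cv2.imwrite("pics/w6.png",f["image"][:,:,::-1]);np.savez("w6.npz",**f)
E
```

```text
t: 12.6
eef_pos: [0.5176, -0.0291, 0.1256]
ee_rot: [3.134, -0.213, -0.0]
force: [0.1, -0.8, -0.1]
opening: 0.0549
grasp_force: 0.0
[ 0.11868229 -0.81170504 -0.13112032] [-0.01133904 -0.00781922 -0.03475775]
```

View pics/w6.png

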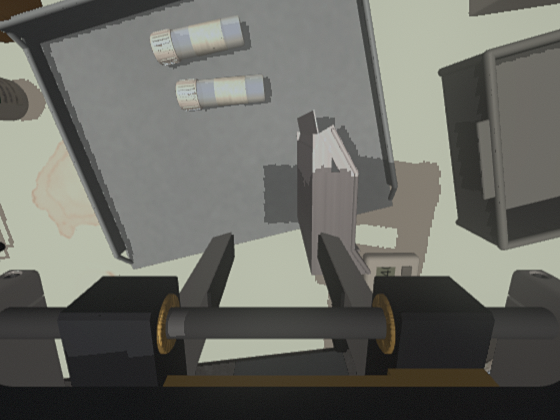

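```bash
python3 - <<'E'
from h import *
f=dict(np.load("w6.npz"));print(f["extrinsics"].round(3).tolist())
for p in((313,130),(316,270),(333,130),(356,178),(356,245),(368,272)): print(p,onz(f,p,.142).round(4))
print("floor",onz(f,(298,130),.002),onz(f,(299,112),.002))
s,p,m=st()
for y in(-.0275,.0275):
  for x in(-.008,.008): X=p+m@[x,y,0];print("finger tip inner",X.round(4),proj(f,X).round(0))
print("tubes",[onz(f,q,.016).round(3) for q in((153,46),(242,33),(178,95),(268,87))])
E
```

```text
[[-0.135, -0.957, -0.255, 0.594], [-0.991, 0.131, 0.034, -0.039], [0.001, 0.257, -0.966, 0.328], [0.0, 0.0, 0.0, 1.0]]
(313, 130) [ 0.5896 -0.0616  0.142 ]
(316, 270) [ 0.4951 -0.054   0.142 ]
(333, 130) [ 0.5879 -0.0738  0.142 ]
(356, 178) [ 0.5562 -0.0859  0.142 ]
(356, 245) [ 0.5101 -0.0829  0.142 ]
(368, 272) [ 0.4887 -0.0899  0.142 ]
floor [ 0.58861408 -0.06283735  0.002     ] [ 0.60685592 -0.06602902  0.002     ]
finger tip inner [ 0.5134 -0.001   0.1255] [239. 246.]
finger tip inner [ 0.5292 -0.0031  0.1255] [239. 226.]
finger tip inner [ 0.5059 -0.0554  0.1255] [314. 246.]
finger tip inner [ 0.5217 -0.0576  0.1255] [314. 226.]
tubes [array([0.685, 0.067, 0.016]), array([ 0.685, -0.019,  0.016]), array([0.639, 0.053, 0.016]), array([ 0.634, -0.037,  0.016])]
```

```bash
python3 - <<'E'
from h import *
w4,w5,w6=[dict(np.load(n)) for n in("w4.npz","wrist5.npz","w6.npz")]
print("rear",tri([(w5,(254,158)),(w4,(223,193))]),tri([(w5,(254,158)),(w6,(316,272))]))
print("nose plate",tri([(w5,(277,57)),(w6,(313,130))]), "w5/6 alt",tri([(w5,(277,57)),(w6,(301,112))]))
a=cv2.resize(w5["image"][45:180,230:310,::-1],None,fx=4,fy=4,interpolation=cv2.INTER_CUBIC)
b=cv2.resize(w6["image"][100:285,285:385,::-1],None,fx=3,fy=3,interpolation=cv2.INTER_CUBIC)
s=bot.grab_frame("side");c=cv2.resize(s["image"][230:350,210:330,::-1],None,fx=3,fy=3)
H=555;o=np.zeros((H,a.shape[1]+b.shape[1],3),np.uint8);o[:a.shape[0],:a.shape[1]]=a;o[:b.shape[0],a.shape[1]:]=b
np.savez("s6.npz",**s);ss=s["image"][140:380,160:400,::-1]
cv2.imwrite("pics/m6.png",cv2.resize(np.hstack([ss,cv2.resize(w6["image"][90:290,280:400,::-1],(144,240))]),None,fx=2,fy=2,interpolation=cv2.INTER_CUBIC))
E
```

```text
rear (array([ 0.49376744, -0.05179612,  0.15336971]), [np.float64(0.0012780886492745295), np.float64(0.0012780886492745358)]) (array([ 0.49202674, -0.05304497,  0.13973459]), [np.float64(0.0010400191636667502), np.float64(0.001040019163666703)])
nose plate (array([ 0.59022493, -0.06399042,  0.13498577]), [np.float64(0.0017152993331152585), np.float64(0.0017152993331152947)]) w5/6 alt (array([ 0.60461039, -0.06327132,  0.07077506]), [np.float64(0.0015385756592894385), np.float64(0.001538575659289419)])
```

View pics/m6.png

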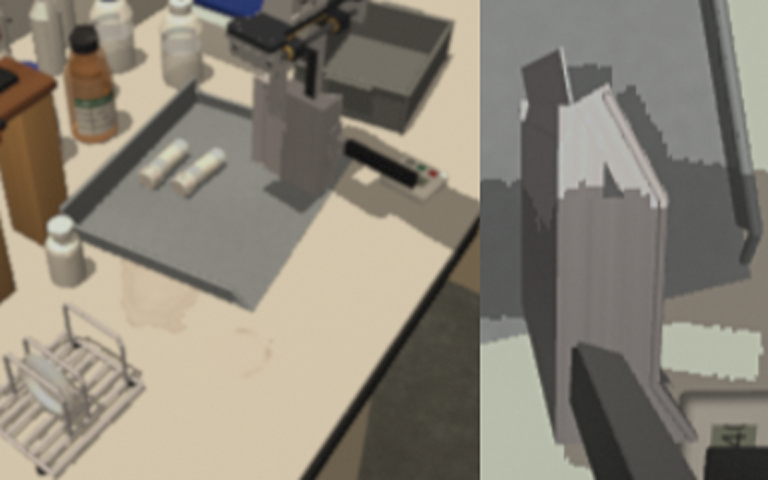

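The scoop still stands upright and hasn't moved. The finger tip passed just above the top plate, so the open fingers' tips sit higher than the TCP. I'll back off, go lower and push again.

```bash
echo '[{"y": 0.02, "jaw": 0.055}, {"y": 0.022, "jaw": 0.055}, {"z": 0.015, "jaw": 0.055}, {"z": 0.013, "jaw": 0.055}, {"jaw": 0.055}, {"y": -0.012, "jaw": 0.055}, {"y": -0.01, "jaw": 0.055}, {"y": -0.008, "jaw": 0.055}]' > next.json && python3 inch.py next.json && python3 - <<'E'
from h import *
s=bot.observe();print(s["force"],s["moment"])
f=bot.grab_frame("wrist");np.savez("w7.npz",**f);cv2.imwrite("pics/w7.png",f["image"][:,:,::-1])
g=cv2.cvtColor(f["image"],cv2.COLOR_RGB2GRAY)
w=cv2.cvtColor(dict(np.load("w6.npz"))["image"],cv2.COLOR_RGB2GRAY)
for r in(120,150,200):print(r,g[r,270:400:4].tolist())
goto((0,0,0))
E
```

```text
t: 13.7
eef_pos: [0.5163, -0.0401, 0.098]
ee_rot: [3.134, -0.212, 0.001]
force: [-0.1, -0.6, -0.3]
opening: 0.055
grasp_force: 0.0
[-0.09426477 -0.64706762 -0.33761109] [0.00717775 0.04443792 0.00055912]
120 [136, 188, 74, 75, 74, 139, 92, 91, 93, 91, 93, 95, 134, 135, 134, 132, 133, 133, 133, 134, 134, 132, 134, 136, 135, 136, 103, 67, 125, 122, 185, 184, 184]
150 [133, 181, 185, 184, 185, 187, 187, 185, 156, 183, 110, 99, 93, 89, 136, 92, 90, 114, 136, 136, 134, 134, 133, 132, 133, 134, 133, 137, 66, 110, 121, 183, 183]
200 [87, 184, 179, 182, 179, 178, 181, 115, 115, 114, 115, 116, 115, 97, 103, 87, 89, 90, 89, 88, 89, 90, 88, 90, 91, 90, 90, 89, 90, 93, 60, 81, 124]
t 13.75 tcp [ 0.5163 -0.0395  0.0979] tool x [ 0.991 -0.134  0.001] y [-0.134 -0.991 -0.   ] shift [-0.5169  0.0303  0.0976]
```

```bash
echo '[{"y": -0.006, "jaw": 0.055}, {"y": -0.006, "jaw": 0.055}, {"y": -0.002, "jaw": 0.055}, {"jaw": 0.055}]' > next.json && python3 inch.py next.json && python3 - <<'E'
from h import *
s=bot.observe();print(s["force"],s["moment"])
f=bot.grab_frame("wrist");np.savez("w8.npz",**f);cv2.imwrite("pics/w8.png",f["image"][:,:,::-1])
t=bot.grab_frame("top");np.savez("t8.npz",**t)
g=cv2.cvtColor(f["image"],cv2.COLOR_RGB2GRAY)
for r in(60,120,150,200):print(r,g[r,200:400:4].tolist())
goto((0,0,0))
E
```

```text
t: 14.25
eef_pos: [0.5178, -0.027, 0.0975]
ee_rot: [-3.134, 0.214, 0.0]
force: [-0.5, 1.0, 0.7]
opening: 0.055
grasp_force: 0.2
[-0.47042809  0.9747918   0.69759433] [0.16120187 0.00982799 0.01530221]
60 [136, 136, 137, 135, 136, 136, 137, 138, 137, 139, 138, 136, 136, 137, 139, 142, 140, 139, 138, 135, 138, 141, 139, 138, 138, 139, 139, 141, 140, 137, 137, 139, 139, 137, 136, 137, 136, 136, 134, 137, 140, 138, 137, 137, 140, 67, 72, 130, 126, 192]
120 [136, 137, 140, 139, 138, 139, 155, 97, 99, 98, 97, 97, 96, 98, 99, 99, 98, 97, 97, 97, 97, 97, 97, 96, 96, 97, 141, 140, 139, 141, 140, 141, 140, 138, 140, 139, 138, 138, 139, 139, 140, 137, 141, 139, 140, 142, 141, 86, 70, 116]
150 [135, 137, 139, 136, 138, 137, 136, 176, 175, 176, 188, 176, 179, 182, 106, 87, 85, 85, 87, 89, 90, 90, 88, 90, 88, 90, 111, 116, 119, 178, 182, 188, 121, 138, 140, 139, 139, 137, 140, 139, 140, 139, 140, 140, 136, 139, 137, 139, 133, 69]
200 [135, 135, 135, 136, 135, 134, 133, 115, 178, 181, 171, 180, 180, 176, 174, 174, 173, 176, 185, 85, 88, 85, 88, 87, 89, 87, 113, 107, 111, 109, 110, 108, 103, 91, 91, 92, 90, 91, 91, 92, 91, 92, 94, 92, 93, 93, 93, 94, 93, 94]
t 14.35 tcp [ 0.5178 -0.0272  0.0976] tool x [ 0.991 -0.136 -0.   ] y [-0.136 -0.991 -0.   ] shift [-0.5167  0.0434  0.0976]
```

The scoop has tipped and now leans on the left finger. Its edge is at column 226, about 27 mm left of the tool. Lowering it along the arc.

```bash
echo '[{"y": -0.014, "z": 0.008, "jaw": 0.055}, {"y": -0.014, "z": 0.008, "jaw": 0.055}, {"y": -0.014, "z": 0.012, "jaw": 0.055}, {"y": -0.012, "z": 0.012, "jaw": 0.055}, {"y": -0.012, "z": 0.014, "jaw": 0.055}]' > next.json && python3 inch.py next.json && python3 - <<'E'
from h import *
s=bot.observe();print(s["force"],s["moment"])
f=bot.grab_frame("wrist");np.savez("w9.npz",**f)
g=cv2.cvtColor(f["image"],cv2.COLOR_RGB2GRAY)
for r in(60,120,150,200):print(r,g[r,180:420:4].tolist())
E
```

```text
t: 14.98
eef_pos: [0.5268, 0.0391, 0.0425]
ee_rot: [3.134, -0.213, -0.0]
force: [0.6, -0.3, -0.1]
opening: 0.0552
grasp_force: 0.0
[ 0.57776928 -0.2841206  -0.07568317] [0.03942392 0.01240082 0.02470131]
60 [133, 132, 131, 133, 130, 131, 133, 131, 131, 130, 133, 135, 136, 134, 133, 147, 156, 155, 181, 179, 172, 119, 137, 150, 142, 156, 164, 154, 174, 170, 176, 176, 183, 181, 183, 185, 186, 189, 187, 171, 162, 161, 162, 161, 169, 137, 137, 138, 138, 136, 137, 139, 139, 137, 135, 134, 135, 137, 135, 135]
120 [133, 135, 134, 135, 136, 134, 134, 135, 135, 134, 135, 135, 133, 133, 134, 135, 135, 136, 136, 136, 135, 134, 135, 136, 144, 151, 157, 168, 174, 174, 185, 185, 184, 183, 181, 179, 176, 178, 178, 177, 179, 179, 179, 181, 182, 183, 182, 182, 182, 181, 180, 181, 182, 181, 182, 182, 181, 182, 182, 182]
150 [135, 136, 135, 134, 133, 132, 134, 133, 135, 133, 133, 133, 134, 135, 137, 134, 134, 135, 119, 182, 180, 179, 179, 178, 177, 176, 175, 175, 173, 173, 171, 172, 171, 170, 171, 170, 172, 175, 179, 182, 185, 190, 190, 190, 191, 190, 190, 189, 188, 187, 187, 184, 185, 185, 185, 185, 185, 185, 185, 184]
200 [135, 133, 133, 134, 132, 134, 134, 135, 135, 133, 133, 132, 132, 136, 91, 90, 90, 80, 103, 123, 122, 123, 122, 124, 124, 124, 124, 126, 124, 126, 125, 125, 126, 125, 127, 126, 127, 126, 125, 125, 123, 124, 123, 123, 124, 122, 121, 120, 120, 120, 121, 120, 119, 119, 119, 117, 117, 115, 116, 118]
```

```bash
echo '[{"z": -0.05, "jaw": 0.06}, {"z": -0.06, "jaw": 0.06}, {"x": -0.04, "y": 0.01, "z": -0.06, "rz": -0.08, "jaw": 0.06}, {"x": -0.04, "y": 0.01, "z": -0.03, "rz": -0.08, "jaw": 0.06}, {"rz": -0.08, "jaw": 0.06}, {"jaw": 0.06}, {"jaw": 0.06}]' > next.json && python3 inch.py next.json && python3 - <<'E'
from h import *
f=bot.grab_frame("wrist");np.savez("w10.npz",**f);cv2.imwrite("pics/w10.png",f["image"][:,:,::-1])
t=bot.grab_frame("top");np.savez("t10.npz",**t);s=bot.grab_frame("side");np.savez("s10.npz",**s)
goto((0,0,0))
E
```

```text
t: 15.9
eef_pos: [0.451, 0.0267, 0.2343]
ee_rot: [-3.137, -0.161, 0.002]
force: [-0.6, -0.1, 0.7]
opening: 0.0597
grasp_force: 0.0
t 16.05 tcp [0.451  0.0267 0.2343] tool x [ 0.995  0.103 -0.002] y [ 0.103 -0.995 -0.   ] shift [-0.451  -0.0199  0.235 ]
```

View pics/w10.png

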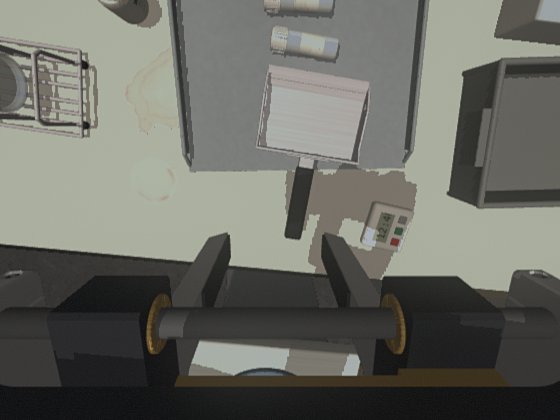

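The scoop lies flat in the tray: nose edge (271,66) to (369,78), handle (308,166) to (293,237). The tubes are untouched at (305,44) and (299,4), and the timer is in place at (387,226).

```bash
python3 - <<'E'
from h import *
f=dict(np.load("w10.npz"))
a=onz(f,(271,66),.003);b=onz(f,(369,78),.003);print("nose",a,b,np.linalg.norm(a-b),"yaw",np.arctan2(*( -(a-b)[[0,1]]*[1,-1]))) 
g=cv2.cvtColor(f["image"],cv2.COLOR_RGB2GRAY);P=[]
for r in range(172,236,8):
    c=np.where(g[r,270:330]<48)[0]+270
    if len(c)>8:P.append(onz(f,(c.mean(),r),.047)); print(r,c.min(),c.max())
P=np.array(P);k=np.polyfit(P[:,0],P[:,1],1);yaw=np.arctan(k[0]);print("handle yaw",yaw)
e=onz(f,(293.5,237),.047);h=onz(f,(308,166),.047);print("end",e,"front",h,np.linalg.norm(e-h))
d=np.array([np.cos(yaw),np.sin(yaw),0]);m=(a+b)/2;print("grip from nose",m-d*.150,"from end",e+d*.079)
print("tray corners",[onz(f,p,.002).round(4) for p in((190,171),(408,171))])
print("walls foot left",onz(f,(176,60),.022),"right",onz(f,(420,60),.022))
print("tubes",[onz(f,q,.016).round(4) for q in((271,38),(339,50))])
print("line y at .40,.45",np.polyval(k,[.4,.45]))
E
```

```text
nose [0.60778909 0.04907692 0.003     ] [ 0.60661745 -0.08636037  0.003     ] 0.13544236134113719 yaw -0.008650530841120791Traceback (most recent call last):
  File "<stdin>", line 8, in <module>
IndexError: too many indices for array: array is 1-dimensional, but 2 were indexed
```

```bash
python3 - <<'E'
from h import *
f=dict(np.load("w10.npz"))
a=onz(f,(271,66),.003);b=onz(f,(369,78),.003)
g=cv2.cvtColor(f["image"],cv2.COLOR_RGB2GRAY);P=[]
for r in range(172,236,8):
    v=g[r,280:322].astype(int);c=np.where(v<v.min()+25)[0]+280
    P.append(onz(f,(c.mean(),r),.047)); print(r,c.min(),c.max(),v.min())
P=np.array(P);k=np.polyfit(P[:,0],P[:,1],1);yaw=np.arctan(k[0]);print("handle yaw",yaw)
e=onz(f,(293.5,237),.047);h=onz(f,(308,166),.047);print("end",e,"front",h,np.linalg.norm(e-h))
d=np.array([np.cos(yaw),np.sin(yaw),0]);m=(a+b)/2;print("grip from nose",m-d*.150,"from end",e+d*.079)
print("tray corners",[onz(f,p,.002).round(4) for p in((190,171),(408,171))])
print("tubes",[onz(f,q,.016).round(4) for q in((271,38),(339,50))])
print("line y at .40,.45",np.polyval(k,[.4,.45]))
E
```

```text
172 295 313 45
180 294 311 45
188 293 309 43
196 291 308 45
204 290 306 45
212 288 305 44
220 287 303 45
228 286 302 46
handle yaw -0.05189611781178138
end [ 0.38132596 -0.0061794   0.047     ] front [ 0.48326446 -0.01341242  0.047     ] 0.10219478881742607
grip from nose [ 0.45740522 -0.0108608   0.003     ] from end [ 0.4602196  -0.01027736  0.047     ]
tray corners [array([0.4526, 0.155 , 0.002 ]), array([ 0.4861, -0.1683,  0.002 ])]
tubes [array([0.6384, 0.0519, 0.016 ]), array([ 0.6335, -0.0376,  0.016 ])]
line y at .40,.45 [-0.00514531 -0.00774245]
```

```bash
echo '[{"y": 0.018, "z": 0.03, "rz": 0.07, "jaw": 0.06}, {"y": 0.018, "z": 0.04, "rz": 0.073, "jaw": 0.06}, {"z": 0.04, "jaw": 0.06}, {"z": 0.04, "jaw": 0.06}, {"jaw": 0.06}]' > next.json && python3 inch.py next.json && python3 - <<'E'
from h import *
goto((.454,-.0085,.023),np.pi/2-.04)
E
```

```text
t: 16.68
eef_pos: [0.4507, -0.0085, 0.0819]
ee_rot: [-3.139, 0.062, 0.012]
force: [0.5, -0.4, 0.1]
opening: 0.0598
grasp_force: 0.0
t 16.68 tcp [ 0.4507 -0.0085  0.0819] tool x [ 0.999 -0.04  -0.008] y [-0.04  -0.999 -0.002] shift [ 0.0038 -0.      0.0588]
turn about tool z 0.0004 q6 1.3390592728905493
```

```bash
echo '[{"x": 0.0035, "z": 0.03, "jaw": 0.06}, {"z": 0.02, "jaw": 0.06}, {"z": 0.009, "jaw": 0.06}, {"jaw": 0.0}, {"jaw": 0}, {"jaw": 0}, {"jaw": 0}, {"jaw": 0}]' > next.json && python3 inch.py next.json 15
```

```text
t: 17.68
eef_pos: [0.4572, -0.0094, 0.0263]
ee_rot: [3.141, -0.062, 0.001]
force: [0.1, -0.2, -0.6]
opening: 0.0136
grasp_force: 0.0
```

```bash
echo '[{"jaw": 0}, {"jaw": 0}]' > next.json && python3 inch.py next.json 15; python3 - <<'E'
from h import *
f=bot.grab_frame("wrist");np.savez("w11.npz",**f)
g=cv2.cvtColor(f["image"],cv2.COLOR_RGB2GRAY)
for r in range(100,300,20):print(r,g[r,200:360:5].tolist())
E
```

```text
t: 17.92
eef_pos: [0.457, -0.0094, 0.026]
ee_rot: [-3.141, 0.062, 0.0]
force: [-0.6, -0.9, -0.2]
opening: 0.0008
grasp_force: 0.0
100 [171, 171, 172, 173, 173, 173, 174, 174, 174, 173, 174, 174, 172, 173, 173, 171, 173, 173, 172, 171, 171, 170, 171, 170, 171, 169, 170, 168, 168, 166, 166, 167]
120 [175, 174, 174, 174, 176, 176, 174, 175, 174, 173, 174, 173, 173, 174, 172, 172, 172, 171, 171, 171, 170, 170, 169, 169, 170, 170, 168, 170, 167, 167, 168, 168]
140 [173, 174, 173, 174, 174, 173, 175, 174, 174, 175, 174, 175, 174, 175, 174, 175, 175, 175, 174, 174, 174, 173, 173, 173, 172, 172, 171, 172, 171, 170, 168, 169]
160 [169, 167, 167, 167, 168, 167, 169, 167, 169, 168, 168, 168, 169, 168, 169, 168, 168, 169, 168, 169, 170, 170, 169, 169, 170, 170, 170, 169, 169, 171, 168, 169]
180 [66, 68, 69, 69, 68, 70, 69, 69, 68, 70, 71, 71, 70, 70, 70, 70, 71, 71, 69, 70, 68, 71, 69, 69, 71, 68, 68, 68, 69, 67, 68, 66]
200 [119, 118, 122, 119, 120, 79, 83, 83, 83, 83, 82, 82, 84, 163, 163, 163, 161, 109, 94, 84, 83, 83, 79, 81, 82, 91, 103, 116, 115, 114, 113, 113]
220 [153, 172, 171, 170, 170, 171, 115, 113, 116, 115, 114, 113, 40, 44, 41, 41, 43, 42, 41, 114, 114, 113, 113, 113, 112, 113, 114, 113, 114, 113, 112, 113]
240 [171, 171, 170, 170, 170, 173, 116, 115, 115, 115, 114, 109, 71, 69, 68, 35, 69, 69, 68, 69, 113, 112, 112, 113, 112, 113, 113, 113, 113, 113, 113, 114]
260 [170, 171, 169, 170, 170, 171, 113, 115, 114, 114, 114, 69, 69, 68, 68, 34, 66, 68, 68, 67, 100, 111, 113, 112, 113, 112, 113, 113, 112, 113, 113, 114]
280 [44, 42, 42, 43, 41, 40, 41, 38, 35, 34, 35, 32, 34, 31, 57, 30, 68, 29, 30, 32, 28, 28, 29, 33, 32, 33, 32, 33, 35, 35, 35, 32]
```

```bash
python3 - <<'E'
from h import *
f=dict(np.load("w10.npz"));s=dict(np.load("s10.npz"));t=dict(np.load("t10.npz"))
gs=cv2.cvtColor(s["image"],cv2.COLOR_RGB2GRAY);gt=cv2.cvtColor(t["image"],cv2.COLOR_RGB2GRAY)
for p in((294,234),(298,204),(303,176)):
  print(p)
  for z in np.arange(-.01,.08,.01):
    X=onz(f,p,z);a=proj(s,X);b=proj(t,X);print(round(z,3),a.round(1),gs[int(round(a[1])),int(round(a[0]))],b.round(1),gt[int(round(b[1])),int(round(b[0]))])
# does side see a known corner consistently? tray left front corner
X=onz(f,(190,171),.002);print("corner in side",proj(s,X),"top",proj(t,X))
m=gs<45;x0=200;y0=190
for r in range(230,300,4):print(r,''.join('#' if v<45 else ('+' if v<90 else '.') for v in gs[r,260:420:2]))
E
```

```text
(294, 234)
-0.01 [353.2 270. ] 191 [274.7 276.8] 137
0.0 [352.1 266.8] 191 [274.4 275.6] 115
0.01 [351.  263.5] 156 [274.1 274.4] 100
0.02 [350.  260.2] 171 [273.7 273.1] 90
0.03 [348.9 256.9] 121 [273.4 271.8] 90
0.04 [347.8 253.6] 30 [273.  270.6] 91
0.05 [346.7 250.2] 44 [272.6 269.3] 90
0.06 [345.5 246.8] 106 [272.3 268. ] 92
0.07 [344.4 243.3] 117 [271.9 266.6] 91
(298, 204)
-0.01 [335.  261.4] 118 [274.5 261. ] 91
0.0 [334.3 258.4] 119 [274.2 260. ] 89
0.01 [333.5 255.3] 116 [273.9 259.1] 94
0.02 [332.8 252.3] 72 [273.5 258.1] 93
0.03 [332.  249.2] 20 [273.2 257.1] 91
0.04 [331.3 246. ] 22 [272.8 256.1] 93
0.05 [330.5 242.8] 25 [272.5 255.1] 91
0.06 [329.7 239.6] 81 [272.1 254.1] 86
0.07 [329.  236.4] 118 [271.7 253.1] 84
(303, 176)
-0.01 [319.9 253.6] 117 [274.9 247.1] 92
0.0 [319.4 250.8] 118 [274.6 246.4] 92
0.01 [318.9 247.9] 114 [274.3 245.6] 90
0.02 [318.5 245. ] 72 [273.9 244.9] 88
0.03 [318.  242.1] 17 [273.6 244.2] 89
0.04 [317.5 239.2] 24 [273.2 243.4] 79
0.05 [317.  236.2] 31 [272.8 242.7] 79
0.06 [316.5 233.2] 76 [272.5 241.9] 62
0.07 [316.  230.1] 83 [272.1 241.1] 
[... 907 characters left out ...]
...+##+.............
270 ..............................................................+##+..............
274 .............................................................+#+................
278 ............................................................##+.................
282 +++.......................................................+##+++++..............
286 ....++++.................................................+##+++++++++++.........
290 ........................................................###++++++++++++++++.....
294 ......................................................+##++++++++++++++++++++++.
298 .....................................................+##++++++++++++++++++++++++
```

```bash
python3 - <<'E'
from h import *
print("pinch_z",bot.pinch_z)
f=dict(np.load("w11.npz"));g=cv2.cvtColor(f["image"],cv2.COLOR_RGB2GRAY)
for r in range(216,250,3):print(r,g[r,244:310:3].tolist())
s,p,m=st()
for h in(0,.01,.02,.03):print(h,[proj(f,p+m@[x,0,-h]).round(0).tolist() for x in(-.008,.008)])
E
echo '[{"z": -0.025, "jaw": 0}, {"z": -0.025, "jaw": 0.06}, {"jaw": 0.06}, {"jaw": 0.06}, {"jaw": 0.06}, {"jaw": 0.06}, {"jaw": 0.06}]' > next.json && python3 inch.py next.json
python3 - <<'E'
from h import *
f=bot.grab_frame("wrist");np.savez("w12.npz",**f)
g=cv2.cvtColor(f["image"],cv2.COLOR_RGB2GRAY)
print("handle/pan columns & tips")
for r in range(120,260,10):print(r,g[r,215:340:5].tolist())
E
```

```text
pinch_z 0.0188
216 [115, 114, 113, 114, 117, 37, 43, 42, 42, 41, 43, 41, 40, 43, 42, 42, 36, 117, 114, 112, 113, 114]
219 [114, 113, 114, 115, 116, 39, 44, 43, 43, 42, 43, 42, 42, 41, 40, 41, 36, 115, 114, 113, 115, 114]
222 [116, 116, 114, 115, 116, 35, 42, 41, 41, 41, 42, 42, 45, 42, 41, 39, 33, 116, 114, 114, 114, 114]
225 [115, 115, 114, 115, 117, 38, 40, 40, 40, 42, 41, 42, 41, 41, 40, 39, 34, 117, 112, 113, 113, 112]
228 [115, 114, 115, 114, 117, 36, 40, 41, 39, 42, 37, 40, 41, 41, 40, 39, 34, 117, 113, 113, 113, 113]
231 [114, 113, 114, 115, 116, 35, 38, 41, 38, 40, 41, 40, 41, 39, 41, 39, 34, 115, 113, 112, 112, 113]
234 [114, 114, 114, 114, 116, 36, 42, 57, 70, 70, 37, 37, 73, 69, 57, 38, 32, 115, 112, 114, 113, 113]
237 [114, 115, 113, 113, 106, 69, 71, 69, 69, 70, 34, 35, 70, 68, 69, 69, 70, 103, 113, 113, 113, 114]
240 [114, 113, 114, 114, 73, 70, 70, 69, 70, 70, 36, 34, 69, 67, 69, 68, 69, 69, 114, 111, 113, 113]
243 [113, 114, 114, 115, 68, 70, 69, 68, 69, 72, 35, 35, 69, 68, 68, 69, 68, 67, 115, 114, 114, 111]
246 [114, 114, 112, 115, 69, 70, 68, 71, 69, 71, 35, 34, 69
[... 1484 characters left out ...]
52, 183, 128, 122, 125, 47, 48, 47, 48, 48, 58, 121, 120, 120, 121, 121, 120, 121, 120, 121]
210 [180, 180, 180, 180, 180, 180, 180, 123, 123, 124, 48, 46, 48, 47, 45, 98, 120, 121, 120, 121, 122, 121, 120, 121, 122]
220 [180, 181, 182, 181, 179, 180, 180, 120, 122, 124, 48, 47, 48, 47, 46, 124, 120, 120, 119, 120, 121, 120, 121, 121, 120]
230 [180, 181, 182, 182, 181, 180, 179, 123, 122, 125, 47, 45, 45, 45, 46, 123, 121, 121, 120, 121, 120, 121, 121, 119, 120]
240 [78, 78, 79, 45, 180, 180, 180, 125, 122, 125, 46, 45, 46, 46, 41, 121, 121, 118, 121, 119, 121, 41, 68, 75, 75]
250 [80, 80, 49, 47, 181, 180, 180, 179, 180, 186, 46, 46, 45, 43, 43, 123, 120, 179, 180, 119, 121, 36, 39, 72, 74]
```

```bash
echo '[{"z": 0.03, "jaw": 0.06}, {"z": 0.025, "jaw": 0.06}, {"z": 0.015, "jaw": 0.06}, {"z": 0.004, "jaw": 0.06}, {"jaw": 0.06}]' > next.json && python3 inch.py next.json && echo '[{"jaw": 0.0}, {"jaw": 0}, {"jaw": 0}, {"jaw": 0}, {"jaw": 0}]' > next.json && python3 inch.py next.json 15
```

```text
t: 19.52
eef_pos: [0.4575, -0.0095, 0.0024]
ee_rot: [3.141, -0.061, 0.001]
force: [0.3, 1.0, 0.2]
opening: 0.0603
grasp_force: 0.0
t: 20.15
eef_pos: [0.4572, -0.0095, 0.0022]
ee_rot: [3.141, -0.061, 0.0]
force: [-0.1, -0.7, 1.1]
opening: 0.0238
grasp_force: 15.0
```

```bash
echo '[{"rz": -0.05, "jaw": 0}, {"rz": -0.05, "jaw": 0}, {"rz": -0.045, "jaw": 0}, {"jaw": 0}, {"x": 0.01, "jaw": 0}, {"x": 0.01, "jaw": 0}, {"x": 0.01, "jaw": 0}, {"x": 0.01, "jaw": 0}]' > next.json && python3 inch.py next.json 25 && python3 - <<'E'
from h import *
f=bot.grab_frame("wrist");np.savez("w13.npz",**f)
g=cv2.cvtColor(f["image"],cv2.COLOR_RGB2GRAY)
goto((0,0,0),np.pi/2+.105)
for r in range(0,190,10):print(r,''.join('%4d'%v for v in g[r,100:470:12]))
E
```

```text
t: 21.15
eef_pos: [0.4977, -0.0051, 0.0022]
ee_rot: [3.137, 0.166, -0.0]
force: [-1.8, -1.1, 4.5]
opening: 0.024
grasp_force: 25.0
t 21.20 tcp [ 0.4989 -0.0052  0.0023] tool x [0.994 0.105 0.002] y [ 0.105 -0.994  0.   ] shift [-0.4956 -0.0578  0.0014]
turn about tool z 0.0007 q6 1.226656030017363
0  133 134 134 134 135 134 132 132 133 136 143 152 128 130 136 140 143 153 153 143 143 136 136 136 136 137 136 138 134 134 134
10  136 135 133 134 134 132 178 177 177  92  91  85  94  96  82  85  87  91  93 103 105 118 175 176 176 136 138 137 134 134 135
20  134 133 135 132 133  65 180 179 180 182 154 118 156 179 183 154 123 154 121 186 121 183 182 182 182 166 138 136 136 134 134
30  133 135 132 133 136  63 181 180 181 180 180 181 180 179 179 176 178 177 176 177 175 175 174 173 171 168 137 134 137 136 134
40  134 134 134 134 134  65 115 180 181 181 180 179 181 180 179 180 180 180 182 182 181 182 182 181 183 158 138 136 136 137 137
50  136 133 136 135 133  64 114 174 174 175 176 176 177 176 177 177 177 177 177 180 179 178 178 177 107 128 137 136 135 136 135
60  137 134 134 137 162 162 125 19
[... 938 characters left out ...]
188 189 188 185 184 182 181  86 130 139 138 137 135 136
140  137 135 132 134 134  74  66 123 196 197 197 197 198 197 197 196 195 193 192 193 191 191 190 188  83 136 140 138 136 136 136
150  135 133 134 137 134 116  67 121 193 195 196 196 195 196 195 195 193 193 191 191 189 188 187 188  84 138 136 138 137 136 137
160  135 134 135 133 133 152  66 123 194 194 196 195 196 196 196 195 195 195 193 193 193 192 191 195  82 139 137 137 136 138 136
170  133 133 133 133 134 101  68 122 189 190 190 190 188 189 189 189 189 189 189 189 190 189 188 117  82 136 135 136 138 136 138
180  135 134 133 134 134  65  68 124 193 193 191 193 192 193 192 191 190 191 191 192 167 189 190  79  83 136 136 136 136 133 136
```

```bash
echo '[{"x": 0.01, "jaw": 0}, {"x": 0.01, "jaw": 0}, {"x": 0.01, "jaw": 0}, {"x": 0.01, "jaw": 0}, {"x": 0.01, "jaw": 0}, {"x": 0.01, "jaw": 0}]' > next.json && python3 inch.py next.json && python3 - <<'E'
from h import *
goto((0,0,0),np.pi/2+.105);print(st()[0]["force"],st()[0]["moment"])
for n in("top","side"):
    f=bot.grab_frame(n);np.savez(n+"14.npz",**f)
t=dict(np.load("top14.npz"));g=cv2.cvtColor(t["image"],cv2.COLOR_RGB2GRAY)
for r in range(155,215,2):print(r,''.join('%4d'%v for v in g[r,225:310:3]))
E
```

```text
t: 21.95
eef_pos: [0.5572, 0.0012, 0.0022]
ee_rot: [3.137, 0.166, 0.0]
force: [-1.8, -0.5, 4.5]
opening: 0.0237
grasp_force: 25.0
t 21.95 tcp [0.5572 0.0012 0.0022] tool x [0.994 0.106 0.   ] y [ 0.106 -0.994  0.   ] shift [-0.5542 -0.0577  0.0021]
turn about tool z 0.0009 q6 1.263713349783467
[-1.75273387 -0.54095845  4.52561637] [-0.0218951   0.33572417  0.05061195]
155  154 155 155 152 154 154 153 154 153 153 153 154 153 153 154 155 155 153 153 153 153 156 155 154 155 151 153 152 151
157  153 152 153 153 155 154 154 153 153 154 156 154 154 154 155 153 156 153 153 154 152 153 152 143 142 131 127 121 137
159  152 154 152 155 154 152 156 154 156 151 155 154 154 153 154 152 153 151 143 143 132 125 120 103  96  82  69  67 127
161  153 154 154 151 152 156 154 154 153 152 153 150 150 144 144 132 125 121 104  97  83  70  61  50  48  42  47  59 104
163  154 155 154 154 155 152 154 150 143 143 129 126 120 103  97  83  71  64  50  48  40  45  53  69  76  78  86  93 101
165  151 151 150 142 144 131 123 120 103  97  81  75  70  60  61  68  64  54  62  75  81  79 100 106 105 108 107 103 106
167
[... 2200 characters left out ...]
 52  53  77  74  51  86  86  92  91  92  95  97  98  96  75  79  73  40  29  62 112 111 110 111
205  114 113 112 113  95  50  60  76  70  45  78  82  84  87  88  88  88  92  94  75  79  68  37  25  56 104 105 103 113
207  112 112 114 113  95  51  65  75  63  42  74  78  80  80  83  85  85  85  86  67  75  66  34  31  45  79  73  77 109
209  114 114 113 112 100  55  71  79  51  46  62  73  74  75  79  78  80  79  81  71  76  56  28  31  34  72  72  72  99
211  114 110 112 113 107  53  70  78  48  41  49  64  67  70  71  75  75  77  75  74  78  48  26  29  43  68  71  74  73
213  113 111 111 109 107  58  79  75  60  58  49  52  57  60  60  66  67  71  68  76  79  48  29  27  30  68  74  73  75
```

```bash
echo '[{"x": 0.007, "jaw": 0}, {"x": 0.006, "jaw": 0}, {"x": 0.004, "jaw": 0}, {"jaw": 0}]' > next.json && python3 inch.py next.json 30; echo '[{"x": 0.002, "jaw": 0}, {"x": 0.002, "jaw": 0}]' > next.json && python3 inch.py next.json
```

```text
t: 22.55
eef_pos: [0.5738, 0.003, 0.0021]
ee_rot: [3.137, 0.166, 0.001]
force: [0.1, 0.3, 3.1]
opening: 0.0233
grasp_force: 30.0
t: 22.8
eef_pos: [0.577, 0.0034, 0.0022]
ee_rot: [-3.137, -0.166, 0.001]
force: [-3.3, -0.0, 6.4]
opening: 0.024
grasp_force: 30.0
```

```bash
echo '[{"x": 0.002, "jaw": 0}, {"x": 0.002, "jaw": 0}, {"jaw": 0}]' > next.json && python3 inch.py next.json
```

```text
t: 23.18
eef_pos: [0.5787, 0.0032, 0.0022]
ee_rot: [3.136, 0.168, -0.011]
force: [-12.4, -2.3, 14.3]
opening: 0.0237
grasp_force: 30.0
```

```bash
python3 - <<'E'
from h import *
f=bot.grab_frame("wrist");np.savez("w15.npz",**f);cv2.imwrite("pics/w15.png",f["image"][:,:,::-1])
g=cv2.cvtColor(f["image"],cv2.COLOR_RGB2GRAY)
s,p,m=st()
tip=p+np.array([0,0,.02])
for sx in(-.055,0,.039,.055):
    X=p+m@np.array([.095+sx,0,0]);X[2]=.004;print("scoop x",sx,"row",proj(f,X).round(0))
for r in range(0,180,4):print(r,''.join('%4d'%v for v in g[r,130:430:10]))
E
```

```text
scoop x -0.055 row [276. 183.]
scoop x 0 row [276.  99.]
scoop x 0.039 row [276.  31.]
scoop x 0.055 row [276.   1.]
0   50  51  54  55  57 200 200 201 200 162 156 157 198 201 200 200 201 201 157 157 156 157  63  61  60  57  57  56  52  53
4   50  52  55  97  96 202 187 188 201 163 176 176 202 201 201 201 201 201 176 177 177 176 117 116 116 115 114  91  93  91
8   89  87  89 116 153 201 202 203 203 163 178 177 201 201 201 202 201 200 176 177 176 178 181 182 154 181 183 138 138 115
12  137 114 136 187 183 201 184 199 138 164 178 177 200 200 200 202 200 201 178 179 177 177 185 185 184 183 183 136 137 136
16  136 136 135 188 186 200 200 200 201 164 177 178 200 201 200 202 202 201 178 178 178 178 185 185 186 185 185 137 137 137
20  135 134 134 188 186 198 182 199 183 163 177 177 199 200 200 200 200 201 178 177 177 175 186 186 186 188 187 158 138 138
24  135 135 135 108 178 187 193 191 194 158 173 173 182 198 194 201 200 200 175 176 175 151 181 181 182 181 183 165 137 136
28  135 134 137  62 183 167 186 189 190 154 168 168 170 184 180 191 194 191 174 173 172 120 179 179 178 179 108 172 13
[... 3913 characters left out ...]
193 181 180 196 201 201 195 196 194 182 182 135 192 192  85  83 143 140 142
160  139 141 140 121  70 126 199 199 203 180 181 198 183 182 202 201 203 201 202 199 183 182 139 196 195  86  78 142 141 142
164  140 139 140 116  69 123 196 194 204 204 204 178 181 181 202 202 202 203 202 202 183 183 194 194 194  85  89 143 140 143
168  140 138 138  92  69 120 193 193 202 201 203 203 181 181 202 202 202 201 202 197 182 182 196 193 192  86  70 142 140 140
172  138 140 139  71  68 133 196 194 199 184 201 203 180 181 196 200 201 200 201 192 181 181 192 192 191  85  82 140 141 141
176  139 140 140  66  68 131 126 193 194 185 186 200 177 179 191 197 201 201 197 186 181 180 194 194 193  86  84 141 138 141
```

```bash
python3 - <<'E'
from h import *
f=dict(np.load("w15.npz"));s,p,m=st()
ex=m[:,0];nose=p+ex*.150
for row in(43,46):
  o,d=ray(f,(276,row))
  for zc in(.016,.020,.022):
    # plane coords along ex and z
    u0=(o-p)@ex;du=d@ex;dz=d[2];n=np.hypot(du,dz)
    # center behind tangent on +u side
    for u in np.arange(.1,.16,.0005):
        dist=((u-u0)*dz-(zc-o[2])*du)/n
        if abs(abs(dist)-.014)<.0003: print(row,zc,"u centre",round(u-.095,4),"scoop frame; ridge .039",round(dist,4))
E
```

```text
43 0.016 u centre 0.015 scoop frame; ridge .039 0.014
43 0.016 u centre 0.044 scoop frame; ridge .039 -0.0141
43 0.02 u centre 0.014 scoop frame; ridge .039 0.014
43 0.02 u centre 0.043 scoop frame; ridge .039 -0.0142
43 0.022 u centre 0.0135 scoop frame; ridge .039 0.014
43 0.022 u centre 0.0425 scoop frame; ridge .039 -0.0142
46 0.016 u centre 0.0135 scoop frame; ridge .039 0.0139
46 0.016 u centre 0.042 scoop frame; ridge .039 -0.0137
46 0.016 u centre 0.0425 scoop frame; ridge .039 -0.0142
46 0.02 u centre 0.0125 scoop frame; ridge .039 0.014
46 0.02 u centre 0.041 scoop frame; ridge .039 -0.0137
46 0.02 u centre 0.0415 scoop frame; ridge .039 -0.0142
46 0.022 u centre 0.012 scoop frame; ridge .039 0.014
46 0.022 u centre 0.0405 scoop frame; ridge .039 -0.0137
46 0.022 u centre 0.041 scoop frame; ridge .039 -0.0142
```

```bash
echo '[{"x": -0.0015, "z": 0.002, "jaw": 0}, {"x": -0.0015, "z": 0.002, "jaw": 0}, {"x": -0.001, "z": 0.002, "jaw": 0}, {"x": -0.0005, "z": 0.002, "jaw": 0}, {"x": -0.0005, "z": 0.002, "jaw": 0}, {"z": 0.002, "jaw": 0}, {"jaw": 0}]' > next.json && python3 inch.py next.json 15 && python3 - <<'E'
from h import *
f=bot.grab_frame("wrist");np.savez("w16.npz",**f)
g=cv2.cvtColor(f["image"],cv2.COLOR_RGB2GRAY);print(st()[0]["force"],st()[0]["moment"])
for r in range(0,200,6):print(r,''.join('%4d'%v for v in g[r,150:410:10]))
E
```

```text
t: 24.1
eef_pos: [0.5761, 0.0032, -0.0098]
ee_rot: [3.137, 0.166, -0.001]
force: [-2.5, -0.2, 5.4]
opening: 0.0237
grasp_force: 15.0
[-2.20619108 -0.49561288  4.79285267] [-0.0488477   0.28753531  0.07599832]
0  192 177 178 181 177 174 151 169 171 171 184 180 186 194 193 191 190 173 172 173 173 188 185 184 184 181
6  140 159 164 170 173 177 142 152 151 153 161 160 166 170 171 171 168 160 160 159 160 149 148 155 157 155
12  167 142 155 155 155 160 128 139 141 140 137 142 142 139 142 147 144 146 146 148 145 117 168 167 167 167
18  172 116 179 198 198 126 104 115 116 118 109 110 115 116 119 123 120 122 123 125 117 170 169 169 169 170
24  163 164 125 182 170 125  85  94  94  95  84  85  84  84  84  88  90 102 106 105 117 172 169 169 169 169
30  120 178 181 175 121 122 121 121 123 123 123 125 125 125 126 125 124 124 124 125 125 180 179 178 178 177
36  120 187 188 190 124 123 124 124 126 127 127 128 128 128 128 129 129 128 129 131 130 190 189 187 188 187
42  121 189 190 191 123 124 127 124 194 194 164 192 195 163 193 193 193 193 193 193 192 190 190 189 189 188
48  120 187 187 189 188 189 1
[... 2095 characters left out ...]
05 204 204 202 181 181 181 184 184 183  88  71
168   85  70 188 117 183 171 177 205 206 167 181 180 206 204 205 205 204 203 181 180 180 180 181 183  87  74
174   98  70 189 122 186 185 158 205 204 167 180 179 204 204 203 203 204 203 180 180 180 184 185 189  87  81
180   86  70  97  86 105 107 194 189 196 164 167 166 194 190 195 199 196 196 169 168 167 107 107 108  85  74
186   76  67  86 104 105 106 175 160 181 126 137 135 139 139 145 149 148 154 150 151 124 107 109 107  83  68
192   70  87 105 106 106 106 106 105 105 107 108 109 108 108 109 110 109 100  90  91 108 109 108 108 107  82
198   66  87 105 106 106 106 106 107 105 107 107 107 107 107 107 107 108  91  90  90  91 107 108 108 107  82
```

```bash
python3 - <<'E'
from h import *
for n in("w15.npz","w16.npz"):
    f=dict(np.load(n));g=cv2.cvtColor(f["image"],cv2.COLOR_RGB2GRAY).astype(int);P=[]
    for r in range(70,141,10):
        l=[c for c in range(120,240) if g[r,c]<135 and g[r,c+2]>170][-1]+1
        q=[c for c in range(340,460) if g[r,c]>165 and g[r,c+2]<135]
        if not q: continue
        q=q[0]+1;d=292.1*.1368/(q-l)
        v=np.linalg.solve(f["mtx"],[(l+q)/2,r,1])*d;X=f["extrinsics"][:3,:3]@v+f["extrinsics"][:3,3];P.append(X);print(n,r,l,q,X.round(4))
    P=np.array(P);print("slope deg",np.degrees(np.arctan(np.polyfit(P[:,0],P[:,2],1)[0])))
E
```

```text
w15.npz 70 178 384 [ 0.6926  0.0119 -0.0073]
w15.npz 80 181 383 [ 0.6869  0.0105 -0.0097]
w15.npz 90 181 382 [ 0.6805  0.0101 -0.009 ]
w15.npz 100 181 381 [ 0.674   0.0097 -0.0082]
w15.npz 110 184 380 [ 0.6677  0.0083 -0.0107]
w15.npz 120 184 380 [ 0.661   0.0076 -0.0089]
w15.npz 130 184 379 [ 0.6543  0.0072 -0.0081]
w15.npz 140 186 378 [ 0.6475  0.006  -0.0095]
slope deg 0.9561848050157453
w16.npz 70 165 401 [0.6854 0.0106 0.0082]
w16.npz 80 166 399 [0.6802 0.0103 0.0073]
w16.npz 90 168 397 [0.6749 0.0097 0.0056]
w16.npz 100 169 395 [0.6694 0.0093 0.0047]
w16.npz 110 170 393 [0.6637 0.009  0.0038]
w16.npz 120 174 391 [6.58e-01 7.60e-03 2.00e-04]
w16.npz 130 177 389 [ 0.6519  0.0065 -0.0027]
w16.npz 140 178 388 [ 0.6457  0.0058 -0.0028]
slope deg 16.89586328898791
```

Measured tilt is about 16°, and the far tube still sits on the nose ramp. Tilting a little more.

```bash
cat > tilt.py <<'E'
from h import *
import sys
def tilt(f):
    g=cv2.cvtColor(f["image"],cv2.COLOR_RGB2GRAY).astype(int);P=[]
    for r in range(70,141,10):
        l=[c for c in range(120,240) if g[r,c]<135 and g[r,c+2]>165];q=[c for c in range(340,460) if g[r,c]>160 and g[r,c+2]<135]
        if not q or not l: continue
        l=l[-1]+1;q=q[0]+1;d=292.1*.1368/(q-l)
        v=np.linalg.solve(f["mtx"],[(l+q)/2,r,1])*d;P.append(f["extrinsics"][:3,:3]@v+f["extrinsics"][:3,3])
    P=np.array(P);return np.degrees(np.arctan(np.polyfit(P[:,0],P[:,2],1)[0]))
f=bot.grab_frame("wrist");np.savez(sys.argv[1],**f)
try: print("tilt",tilt(f)-1)
except Exception as e: print(e)
print(st()[0]["force"])
g=cv2.cvtColor(f["image"],cv2.COLOR_RGB2GRAY)
for r in range(0,212,8):print(r,''.join('%4d'%v for v in g[r,140:430:14]))
E
echo '[{"z": 0.002, "jaw": 0}, {"z": 0.002, "jaw": 0}, {"x": -0.001, "z": 0.001, "jaw": 0}, {"jaw": 0}]' > next.json && python3 inch.py next.json 20 && python3 tilt.py w17.npz
```

```text
t: 24.65
eef_pos: [0.5774, 0.0032, -0.0109]
ee_rot: [3.137, 0.166, 0.004]
force: [-7.7, 2.3, 26.7]
opening: 0.0241
grasp_force: 20.0
tilt 63.29772348946331
[-7.84067132  2.46371129 26.48488173]
0  195 193 194 194 195 195 195 195 194 195 196 194 194 192 191 190 189 187 186 184  84
8  158 155 156 157 157 159 156 157 157 162 163 162 164 163 164 165 166 165 166 164  87
16  112 166 167 167 165 167 166 165 166 165 166 166 166 166 168 168 167 168 170 168  81
24  145 165 167 166 166 166 167 165 165 167 166 166 166 167 167 168 171 169 169 169  84
32   70 186 187 186 188 187 189 190 188 191 191 190 190 190 190 188 187 184 184 181  86
40   65 115 185 185 186 188 190 189 189 189 189 190 188 189 189 189 189 189 187 188  86
48   68 121 188 188 189 189 191 190 190 191 190 190 190 190 189 189 187 187 184 160  86
56   66 120 185 187 188 189 188 189 191 189 190 190 190 190 190 191 189 189 186  85  86
64   68 118 184 185 186 187 187 187 189 188 189 188 186 188 187 186 184 185 183  87  86
72   68 116 184 186 185 187 187 187 188 188 188 189 189 188 190 188 188 186 184  87  71
80   68 127 182 183 183 185 
[... 781 characters left out ...]
9 120 183 182 193 188 163 177 178 198 186 191 181 174 173 182 182  88 143 142
160  136  69 120 182 182 203 204 163 179 181 203 204 202 201 179 179 186 185  85 182 142
168  140  68 186 185 182 186 188 163 180 181 204 205 205 204 180 180 183 184  88 177 143
176  140  69  68 161 186 204 181 163 180 180 205 204 205 203 179 179 186 187  85 164 142
184  144  68 107 107 107 181 186 117 159 162 159 182 188 188 161 159 107 108  85 174 140
192  143  68  99 108 109 124 141 107 108 109 109 110 110  91 101 110 109 108  84 180 143
200  140  79 104 105 104 106 105 105 106 107 107 107 107  91  88  89 107 109 109 185 142
208  139 145 144 146 147 148 148 148 149 152 150 153 107 108 107 109 155 155 155 188 143
```

Both tubes are now in the pan, at rows 96–142 and 144–190. Grip up and lift.

```bash
echo '[{"z": -0.003, "jaw": 0}, {"jaw": 0}, {"jaw": 0}, {"x": -0.002, "z": -0.003, "jaw": 0}, {"x": -0.005, "z": -0.005, "jaw": 0}, {"x": -0.005, "z": -0.01, "jaw": 0}, {"x": -0.005, "z": -0.015, "jaw": 0}, {"z": -0.015, "jaw": 0}]' > next.json && python3 inch.py next.json 60 && python3 tilt.py w18.npz
```

```text
t: 25.7
eef_pos: [0.5582, 0.0013, 0.0373]
ee_rot: [3.137, 0.166, 0.0]
force: [-1.1, -0.6, -2.9]
opening: 0.0236
grasp_force: 60.0
tilt 40.85453755895853
[ 1.7395767   0.19061032 -0.22880368]
0  191 191 193 193 194 194 194 194 195 194 194 193 192 191 190 190 189 188 186 185  85
8   94 131 134 134 135 132 135 136 136 137 134 136 136 135 137 136 135 139 136 138  73
16  113 167 167 167 166 168 166 166 165 166 166 164 165 167 167 167 169 168 169 169  90
24  102 167 167 167 168 168 167 168 166 166 167 167 167 168 169 170 171 171 169 169  87
32   64 177 181 180 181 182 182 182 182 182 181 181 180 178 179 179 178 177 174 175  80
40   67 117 186 186 187 188 188 189 189 189 189 189 189 191 189 189 189 188 187 189  85
48   67 120 187 188 189 190 190 191 191 191 191 191 190 191 189 189 187 186 185 130  85
56   65 121 187 188 190 190 190 190 190 190 191 191 192 191 190 191 190 188 187  82  73
64   67 118 183 186 186 188 188 187 189 190 188 188 189 188 187 188 187 187 184  86  89
72   67 118 185 186 186 187 186 187 189 189 189 189 189 190 189 188 188 186 186  87  84
80   67 125 183 185 184 186 185
[... 778 characters left out ...]
7 124 184 182 192 190 142 179 176 198 185 191 180 173 174 181 181  86 152 141
160  143  68 187 182 182 193 194 164 180 181 204 204 203 201 180 178 186 186  85 183 141
168  141  68 146 184 183 205 206 165 180 180 204 204 203 205 180 179 184 183  85 171 142
176  140  69  65 120 186 177 204 144 179 179 202 203 204 203 179 178 185 186  84 160 140
184  140  68  99 104 106 181 183 129 158 158 176 160 189 187 161 162 106 105  84 167 143
192  140  72  87 108 107 120 141  90 107 108 109 108 109  92  91 101 108 108  82 177 123
200  142  85 103 105 105 105 105 105 105 105 105 104 105  88  89  89 105 107 107 184  96
208  138 160 162 160 160 160 161 161 160 161 160 160 114 111 111 110 160 159 160 186  94
```

```bash
echo '[{"x": -0.01, "z": -0.025, "jaw": 0}, {"x": -0.015, "z": -0.03, "jaw": 0}, {"x": -0.015, "z": -0.03, "jaw": 0}, {"x": -0.015, "y": 0.01, "z": -0.025, "jaw": 0}, {"x": -0.015, "y": 0.025, "z": -0.017, "jaw": 0}, {"x": -0.013, "y": 0.035, "jaw": 0}, {"x": -0.01, "y": 0.04, "jaw": 0}, {"y": 0.04, "jaw": 0}]' > next.json && python3 inch.py next.json && echo '[{"y": 0.04, "rz": 0.01, "jaw": 0}, {"y": 0.04, "rz": 0.01, "jaw": 0}, {"y": 0.04, "rz": 0.015, "jaw": 0}, {"y": 0.03, "jaw": 0}, {"y": 0.018, "jaw": 0}, {"y": 0.006, "jaw": 0}, {"jaw": 0}]' > next.json && python3 inch.py next.json && python3 - <<'E'
from h import *
f=bot.grab_frame("wrist");np.savez("w19.npz",**f)
t=bot.grab_frame("top");np.savez("t19.npz",**t)
goto((.50,-.331,.164),np.pi/2+.07)
g=cv2.cvtColor(f["image"],cv2.COLOR_RGB2GRAY)
for r in range(0,200,12):print(r,''.join('%4d'%v for v in g[r,20:540:20]))
E
```

```text
t: 26.75
eef_pos: [0.4816, -0.1589, 0.1639]
ee_rot: [3.136, 0.166, 0.002]
force: [1.0, 0.5, -2.4]
opening: 0.0232
grasp_force: 60.0
t: 27.62
eef_pos: [0.4972, -0.3304, 0.1631]
ee_rot: [-3.139, -0.112, 0.0]
force: [-0.4, 0.1, -2.8]
opening: 0.0234
grasp_force: 60.0
t 27.73 tcp [ 0.4972 -0.3299  0.163 ] tool x [ 0.997  0.072 -0.   ] y [ 0.072 -0.997 -0.   ] shift [ 0.0027  0.0013 -0.001 ]
turn about tool z 0.0017 q6 0.7231964714823839
0  126 126 128 124  98 166 175 175 175 175 176 176 176 176 174 173 172 171 169 168  70  62  63  60  59  80
12  125 129 126 126 133 162 100 151 151 152 152 152 152 153 153 153 153 152 153 151  66 136  45  43  46 169
24  127 126 128 127 122 165 104 151 152 152 151 151 152 153 152 154 153 154 155 155  79 172 170 171 170 143
36  127 128 132 126 129 166  59 172 175 175 175 176 176 176 177 176 175 176 172 169  65  78  78  79  80 179
48  128 128 128 128 128 171  60 170 171 173 173 174 172 174 174 173 171 170 170 166  79  79  77 181 179 179
60  130 128 130 131 129 169  63 168 169 169 171 171 171 172 172 171 172 170 169 169  82 179 179 180 180 181
72  129 130 129 
[... 479 characters left out ...]
86 165 113 163 164  81 182 182 182 182 182 182
132  126 127 130 129 130 125 126  65 172 177 159 160 168 173 178 164 111 169 168  81 181 182 182 182 182 181
144  127 126 128 129 131 130 168  61 159 160 135 107 146  99 126 109 159 166 164  80 181 181 183 183 182 182
156  126 126 127 130 128 130 119  63 169 182 174 162 163 182 184 162 160 171 171  68 182 181 181 182 181 181
168  126 125 127 128 132 132 160  63 110 187 168 163 163 185 185 163 163 168 112  65 181 181 183 182 182 182
180  127 126 126 128 133 131  71  64  84 176 167 151 153 177 181 152 152  85  86  66 181 181 181 182 182 181
192  126 154 184 183 182 182 183  78  97  98 127  97  97  99  97  82  81  81  82  66 181 183 182 183 182 182
```

```bash
echo '[{"x": 0.003, "jaw": 0}, {"jaw": 0}]' > next.json && python3 inch.py next.json 15 && python3 tilt.py w20.npz | head -3; echo '[{"jaw": 0}, {"jaw": 0}]' > next.json && python3 inch.py next.json 8 && python3 tilt.py w21.npz
```

```text
t: 27.98
eef_pos: [0.5005, -0.3302, 0.1632]
ee_rot: [3.139, 0.113, 0.0]
force: [-0.1, 0.4, -3.7]
opening: 0.024
grasp_force: 15.0
tilt -54.04898346625025
[-0.28138283 -0.05408794 -3.40369086]
0  191 193 192 192 186 185 185 149  63  39  41  41  40  41  40  51  62  60  63  62  60
t: 28.28
eef_pos: [0.5003, -0.3308, 0.1632]
ee_rot: [3.139, 0.111, 0.001]
force: [-0.4, 0.1, -1.8]
opening: 0.0237
grasp_force: 8.0
too many indices for array: array is 1-dimensional, but 2 were indexed
[-1.3046458   0.22190534 -2.7433912 ]
0  199 199 199 200 194 192 192 157  65  40  41  42  41  44  42  51  60  62  69  62  64
8  199 200 199 199 192 192 194 193 192 190 190 191 191 193 162  87  33  41  40  43  43
16  199 200 200 200  83  87  87  88 102 150 184 190 189 191 191 189 190 189 188 190 193
24  202 200 200 201 200  86  87  87  85  84  85  84  83  84  83  97 148 183 189 189 190
32  200 200 200 201 199  82  85  86  85  85  84  84  83  83  83  82  82  83  84  85  83
40  201 200 199 200 200 199 199 198 199 203 160  81  79  81  82  81  81  81  83  83  86
48  200 200 199 200 199 200 200 198 199 199 198 200 20
[... 1107 characters left out ...]
1 127  51  87  98 127 127 128 126 126 127 126 129 127  80 122  61  89 121 201
160  136 201 125  53  67 115 169 168 168 166 168 168 168 169 168  89  84  52  94 121 200
168  136 199 125  55  70 108 148 150 150 148 149 149 147 147 147  66  85  53  97 119 200
176  135 201 125  54  70 106 148 146 147 147 147 148 147 148 106  75  97  53  88 114 200
184  121 201 125  61  71 105 146 147 148 146 146 146 147 131 104 106 104  53  73 135 200
192  203 201 204  85  71 107 150 104 106 107 104 106 106 106 106 105  67  53  75 135 201
200  202 202 200 151  93 109 107 107 106 105 107 106 105 108 106 108  65  52  77 135 200
208  201 201 200  75 133 104 106 104 102 102 103 104 105 106 106 107  66  57  79 135 199
```

Both tubes lie in the tub, at rows 78–96 and 102–124. The scoop hangs empty, so: grip up, raise, and carry it back over the tray.

```bash
echo '[{"jaw": 0}, {"jaw": 0}, {"z": -0.025, "jaw": 0}, {"z": -0.03, "jaw": 0}, {"z": -0.02, "jaw": 0}, {"x": 0.01, "y": -0.02, "jaw": 0}, {"x": 0.02, "y": -0.035, "jaw": 0}, {"x": 0.025, "y": -0.04, "jaw": 0}]' > next.json && python3 inch.py next.json 60 && echo '[{"x": 0.025, "y": -0.04, "jaw": 0}, {"x": 0.025, "y": -0.04, "jaw": 0}, {"x": 0.025, "y": -0.04, "jaw": 0}, {"x": 0.025, "y": -0.04, "jaw": 0}, {"x": 0.025, "y": -0.04, "rz": -0.01, "jaw": 0}, {"x": 0.016, "y": -0.03, "rz": -0.01, "jaw": 0}, {"x": 0.006, "y": -0.01, "rz": -0.013, "jaw": 0}, {"jaw": 0}]' > next.json && python3 inch.py next.json && python3 - <<'E'
from h import *
goto((.677,.0177,.13),np.pi/2+.105);print(st()[0]["force"])
for n in("side","top"):
    f=bot.grab_frame(n);np.savez(n+"22.npz",**f)
E
```

```text
t: 29.32
eef_pos: [0.5482, -0.2297, 0.2363]
ee_rot: [-3.138, -0.11, 0.003]
force: [0.2, -0.3, -2.4]
opening: 0.0236
grasp_force: 60.0
t: 30.32
eef_pos: [0.6768, 0.0188, 0.2369]
ee_rot: [-3.137, -0.165, 0.003]
force: [0.1, 1.0, -0.7]
opening: 0.0236
grasp_force: 60.0
t 30.32 tcp [0.6768 0.0188 0.2369] tool x [ 0.994  0.105 -0.002] y [ 0.105 -0.994 -0.   ] shift [0.0003 0.0011 0.1069]
turn about tool z 0.0 q6 1.3265502839187284
[ 0.11203091  1.00185921 -0.69967791]
```

```bash
echo '[{"z": 0.03, "jaw": 0}, {"z": 0.03, "jaw": 0}, {"z": 0.025, "jaw": 0}, {"z": 0.012, "jaw": 0}, {"jaw": 0}]' > next.json && python3 inch.py next.json 60; echo '[{"x": -0.001, "z": 0.004, "jaw": 0}, {"x": -0.001, "z": 0.004, "jaw": 0}, {"jaw": 0}]' > next.json && python3 inch.py next.json 12
```

```text
t: 31.05
eef_pos: [0.6771, 0.0172, 0.1408]
ee_rot: [-3.137, -0.161, 0.001]
force: [-0.2, 0.4, -3.0]
opening: 0.0235
grasp_force: 60.0
t: 31.42
eef_pos: [0.6758, 0.0177, 0.1334]
ee_rot: [3.137, 0.163, 0.002]
force: [0.3, 0.8, -1.8]
opening: 0.0239
grasp_force: 12.0
```

```bash
echo '[{"x": -0.002, "z": 0.004, "jaw": 0}, {"x": -0.003, "z": 0.004, "jaw": 0}, {"x": -0.004, "z": 0.004, "jaw": 0}, {"x": -0.004, "z": 0.003, "jaw": 0}, {"jaw": 0}]' > next.json && python3 inch.py next.json 12
```

```text
t: 32.05
eef_pos: [0.6617, 0.0168, 0.1185]
ee_rot: [-3.137, -0.163, 0.002]
force: [-3.2, 1.7, 4.9]
opening: 0.0242
grasp_force: 12.0
```

```bash
echo '[{"x": -0.006, "jaw": 0}, {"x": -0.006, "jaw": 0}, {"x": -0.006, "jaw": 0}, {"x": -0.006, "z": 0.002, "jaw": 0}, {"jaw": 0}]' > next.json && python3 inch.py next.json 10; python3 - <<'E'
from h import *
f=bot.grab_frame("wrist");np.savez("w23.npz",**f)
g=cv2.cvtColor(f["image"],cv2.COLOR_RGB2GRAY)
for r in range(0,240,12):print(r,''.join('%4d'%v for v in g[r,100:460:14]))
E
```

```text
t: 32.67
eef_pos: [0.6379, 0.0139, 0.1157]
ee_rot: [-3.137, -0.163, 0.002]
force: [1.7, 0.1, -1.4]
opening: 0.0238
grasp_force: 10.0
0  189 190 190 191 190 190 125  79  81  76 128 127 107 110 112 113 113  82 128 189 190 191 190 190 191 190
12  189 191 190 191 192 190 191 116 126 128 129 127  84 107 106 106 104  81 130 191 190 191 190 191 190 191
24  190 190 190 192 192 191 191 191 191 192 164 189  86  69  59 103 107 129 131 191 191 191 190 191 190 190
36  150 191 191 192 192 192 192 191 193 191 191 192 191  89  82  83  96 129 130 191 191 192 191 191 191 190
48   55  55 194 192 192 193 193 192 191 192 192 192 191 194  97  96 129 130 193 192 192 192 192 191 191 103
60   54  54  54 192 192 193 193 193 192 192 192 192 192 191 192 192 192 191 192 192 192 191 192 190 191 104
72   55  56  57 192 191 193 193 192 193 192 192 192 192 192 191 191 192 192 192 191 192 192 192 192 190 102
84   54  52  55 191 191 192 194 192 193 191 193 192 194 193 192 191 192 191 192 192 192 192 192 191 190 193
96   54  55  55 191 191 192 193 192 192 193 193 192 192 192 192 192 192 192 192 191 190 192 191 191 191 
[... 502 characters left out ...]
66 165 165 166 166  81 137 137 135  69 190 192
168  128 133  92 139 140 141  66 110 162 162 162 163 163 163 164 165 165 165 165  81 134 136 136  69 191 191
180  193 139  76 141 141 140  69 111 163 162 164 162 162 163 162 163 160 140 160  81 136 136 119  60 190 191
192  193 194  52 139 138 142  68 112 165 165 143 165 163 142 143 143 112 112 111  80  91  91  92  60 191 191
204  194 187  55 138 140 109 112 121 120 124  91 107  95  98 114  96 102 101 103 107 153  90  91  76 126 191
216  180 179  54 140 141 139 119 120  89  88  87  87 108 109  88  91  89  89  90  90  92  92  93  88 169 191
228  183 189  56 139 139 138 136 136 136 133 134 135 105  99  93  93  91  91  91  92  91  92  93  95 191 191
```

```bash
echo '[{"x": -0.02, "jaw": 0}, {"x": -0.03, "z": 0.005, "jaw": 0}, {"x": -0.02, "z": 0.01, "jaw": 0}, {"x": -0.005, "z": 0.015, "jaw": 0}, {"x": -0.003, "z": 0.015, "jaw": 0}, {"x": -0.003, "z": 0.01, "jaw": 0}, {"jaw": 0}]' > next.json && python3 inch.py next.json 12
```

```text
t: 33.6
eef_pos: [0.5577, 0.0057, 0.06]
ee_rot: [-3.137, -0.163, 0.002]
force: [0.0, -0.2, -2.8]
opening: 0.0237
grasp_force: 12.0
```

```bash
echo '[{"x": -0.004, "z": 0.006, "jaw": 0}, {"x": -0.004, "z": 0.006, "jaw": 0}, {"x": -0.004, "z": 0.007, "jaw": 0}, {"x": -0.004, "z": 0.007, "jaw": 0}, {"x": -0.003, "z": 0.007, "jaw": 0}, {"x": -0.002, "z": 0.007, "jaw": 0}, {"x": -0.002, "z": 0.006, "jaw": 0}, {"jaw": 0}]' > next.json && python3 inch.py next.json 10; python3 tilt.py w24.npz
```

```text
t: 34.6
eef_pos: [0.5347, 0.0032, 0.0144]
ee_rot: [-3.137, -0.163, 0.002]
force: [1.0, 0.9, -1.0]
opening: 0.0239
grasp_force: 10.0
tilt 3.0621122699198997
[-0.02629388 -0.10347927 -1.82135415]
0  133 132 130 132 130 132 133 132 132 134 134 134 138 135 135 135 135 138 137 134 134
8  134 134 131 132 134 133 131 135 135 134 134 135 135 136 137 135 137 136 138 135 134
16  133 134 132 132 131 135 133 135 134 132 135 135 134 136 138 138 137 136 137 136 135
24  133 132 132 132 130 134 133 134 136 135 138 137 138 138 137 137 137 138 136 134 134
32  133 131 164 174 175 174 172 174 174 174 175 174 175 176 175 176 175 176 139 136 134
40  135 133 170 180 179 180 179 178 176 177 176 177 177 178 179 181 181 179 138 137 135
48  132 134  66 174 174 175 175 175 175 176 176 174 175 175 175 175 174 174 138 136 134
56  133 134  67 186 187 187 188 187 189 189 187 189 187 188 187 187 185 183 158 135 137
64  135 134  66 190 189 189 191 191 190 191 189 190 188 189 189 188 188 190 171 137 138
72  136 135  72 187 188 188 189 188 189 190 189 188 188 186 185 183 183 185 146 138 138
80  138 137  74 165 192 193 
[... 781 characters left out ...]
6  68 124 196 196 196 196 196 193 194 192 191 191 192 188 187  84 159 140 140
160  135 135  68 121 193 193 194 194 193 193 193 192 190 190 188 187 186  86 126 140 138
168  135 138  68 120 195 196 196 196 194 194 193 191 191 190 189 187 186  85 138 138 137
176  136 139  68 119 194 195 196 195 193 194 193 193 193 191 191 192 189  85 137 137 138
184  134 135  66 120 195 194 193 193 192 191 189 190 189 189 131 187 186  83 149 137 137
192  135 134  68 200 199 125 200 171 138 171 131 171 132 131 132 132 166  82 162 137 136
200  133 136  67  68  72  72  73  74  74  73  74  75  73  73  74  71  72  70 142 136  93
208  133 134 131 132 131 131 110 105 106 107 109 111  89  92  93  93  91  91 111  92  92
```

```bash
echo '[{"x": -0.001, "z": 0.005, "jaw": 0}, {"x": -0.001, "z": 0.004, "jaw": 0}, {"z": 0.003, "jaw": 0}, {"z": 0.002, "jaw": 0}, {"jaw": 0}]' > next.json && python3 inch.py next.json 10
```

```text
t: 35.28
eef_pos: [0.5339, 0.0028, 0.0018]
ee_rot: [3.137, 0.163, 0.002]
force: [-1.5, -0.5, 3.5]
opening: 0.0237
grasp_force: 10.0
```

```bash
echo '[{"jaw": 0.07}, {"jaw": 0.07}, {"jaw": 0.07}, {"z": -0.01, "jaw": 0.07}, {"z": -0.04, "jaw": 0.07}, {"x": -0.02, "z": -0.06, "jaw": 0.07}, {"x": -0.03, "z": -0.06, "jaw": 0.07}, {"x": -0.03, "z": -0.05, "jaw": 0.07}]' > next.json && python3 inch.py next.json && echo '[{"x": -0.03, "z": -0.02, "jaw": 0.07}, {"jaw": 0.07}, {"jaw": 0.07}, {"jaw": 0.07}]' > next.json && python3 inch.py next.json && python3 - <<'E'
from h import *
w=bot.grab_frame("wrist");s=bot.grab_frame("side");t=bot.grab_frame("top");np.savez("w25.npz",**w);np.savez("t25.npz",**t)
g=cv2.cvtColor(w["image"],cv2.COLOR_RGB2GRAY)
for r in range(0,240,10):print(r,''.join('%4d'%v for v in g[r,60:540:16]))
# handle height: wrist ray vs side darkness
gs=cv2.cvtColor(s["image"],cv2.COLOR_RGB2GRAY)
P=np.array([.5339,.0028,0]);ex=np.array([.9945,.105,0])
for k in(-.06,-.02,.01):
  print(k,[(round(z,3),int(gs[tuple(np.round(proj(s,P+ex*k+[0,0,z])[::-1]).astype(int))])) for z in np.arange(0.01,.08,.006)])
# bystanders: compare with first frames
import os
a=cv2.imread("pics/top0.png",0).astype(int);b=cv2.cvtColor(t["image"],cv2.COLOR_RGB2GRAY).astype(int)
for n,(x,y) in dict(wash=(320,140),timer=(318,267),wb=(195,186)).items(): print(n,np.abs(a-b)[y-9:y+10,x-9:x+10].mean())
E
```

```text
t: 36.28
eef_pos: [0.4554, -0.0052, 0.2192]
ee_rot: [3.137, 0.163, 0.004]
force: [0.8, 0.2, -0.0]
opening: 0.0699
grasp_force: 0.0
t: 36.78
eef_pos: [0.4259, -0.008, 0.2349]
ee_rot: [-3.136, -0.163, 0.004]
force: [-0.1, 0.4, 0.0]
opening: 0.0699
grasp_force: 0.0
0  180 181 180 181 118 182  86 130 131 129 163 158 159 172 172 174 174 163 131 129 130  64 179 180 180 180  95  90  74  72
10  180 180 181 181 181 181  84 132 131 130 150 181 182 182 180 179 177 156 133 131 128  67 179 180 179 179  87  76  76  72
20  181 180 180 181 181 181  86 131 132 130 167 179 179 180 179 178 178 180 132 131 127  65 180 180 180 179 177 178 178 180
30  119 181 182 181 179 176  89 132 129 130 183 180 180 180 178 177 176 187 132 131 132  64 180 180 180 179 182 105  97 100
40   25 181 180 180 174 174  77 132 131 131 174 179 180 179 179 179 178 173 131 131 131  95 180 179 180 104  89  53  51  49
50  119 182 181 182 172 181  55 132 130 132 141 181 181 180 179 178 177 134 133 132 132 119 181 181  58  60 103  73 162 141
60  116 181 181 177 178 182  52 133 132 133 124 184 184 183 182 180 178  96 132 132 131 137 18
[... 2439 characters left out ...]
loat64(0.076), 131)]
-0.02 [(np.float64(0.01), 81), (np.float64(0.016), 80), (np.float64(0.022), 76), (np.float64(0.028), 32), (np.float64(0.034), 30), (np.float64(0.04), 32), (np.float64(0.046), 32), (np.float64(0.052), 45), (np.float64(0.058), 108), (np.float64(0.064), 133), (np.float64(0.07), 133), (np.float64(0.076), 132)]
0.01 [(np.float64(0.01), 82), (np.float64(0.016), 81), (np.float64(0.022), 72), (np.float64(0.028), 35), (np.float64(0.034), 28), (np.float64(0.04), 30), (np.float64(0.046), 31), (np.float64(0.052), 53), (np.float64(0.058), 76), (np.float64(0.064), 80), (np.float64(0.07), 80), (np.float64(0.076), 108)]
wash 2.149584487534626
timer 29.18005540166205
wb 2.188365650969529
```

```bash
python3 - <<'E'
from h import *
a=dict(np.load("w5.npz") if False else np.load("wrist5.npz"));b=dict(np.load("w25.npz"))
# warp the first timer view onto the present one by the plane z=.02 and correlate
q=np.float32([[270,190],[350,190],[350,245],[270,245]]);d=np.float32([proj(b,onz(a,p,.02)) for p in q])
H=cv2.getPerspectiveTransform(q,d);w=cv2.warpPerspective(a["image"],H,(560,420))
T=np.float32([[[297,208],[343,208]],[[325,240],[312,195]]]).reshape(-1,1,2);c=cv2.perspectiveTransform(T,H).reshape(-1,2);print(c)
x0,y0=c.min(0).astype(int);x1,y1=c.max(0).astype(int)
ed=lambda i:cv2.Canny(i,60,150).astype(np.float32)
x0+=8;x1-=8
r=cv2.matchTemplate(b["image"][y0-15:y1+15,x0-15:x1+15],w[y0:y1,x0:x1],cv2.TM_CCOEFF_NORMED);_,v,_,l=cv2.minMaxLoc(r);print("score",v,"offset px",l[0]-15,l[1]-15)
E
```

```text
[[348.22275 199.54808]
 [395.79297 199.50375]
 [375.61063 232.6755 ]
 [364.34714 186.02858]]
score 0.7156495451927185 offset px 0 0
```

Timer is unmoved, the other bystanders too, the scoop lies flat and the tubes are in the tub.

```bash
python3 -c "
from rig import bot
print(bot.job_done())"
```

```text
the job is handed in; nothing more can be done
None
```

The job is handed in at about 37 s of the 72 s: both tubes were scooped up and tipped into the discard tub, the empty scoop lies flat in the spill tray, and the camera checks show the wash bottle, timer and white bottle where they started.

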